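# Demagnetise the V-block clamps and hang them away

### The arm

A 6-joint arm with a two-finger parallel gripper is mounted at the origin on the work surface. World frame = base frame: x ahead of the robot, y to its left, z up, the work surface at z = 0. Lengths are in m, angles in degrees, forces in N, time in s.
With the tool pointing down it reaches from about 0.3 to 0.75 m from the base axis. Payload 8.5 kg.
Tool frame: the origin (TCP) lies at the very end of the fingers, on their centre line; the grasp point (between the pads) lies 19 mm behind it; z points along the fingers, y is the direction in which the jaws open and shut (so a half turn about z gives the same grasp; the last joint's range is limited). The gripper opens to 85 mm and grips with 20 to 120 N. Pads are 22 mm wide; open, the fingers measure 114 mm over their backs; the gripper's body (76 mm by 85 mm) begins 54 mm behind the grasp point. The pads swing forward as they close: fully open they stand 13 mm farther back than shut.
Start: joints at [-83.956, 21.807, 74.336, -0, 83.858, -12.336], TCP at [0.173, -0.522, 0.231] pointing down, gripper open.
Joint ranges: [-178.18, 178.18], [-50.72, 133.34], [12.68, 142.11], [-81.47, 261.47], [9.98, 163.14], [-165.26, 165.26]. Speed limits (degrees/s): [136.94, 136.94, 180, 180, 180, 180].

### API

Orientations are given as a 3x3 rotation matrix whose columns are the frame's x, y, z axes.
In Python, from rig import env, vision, close_job, spotter gives the robot as it stands. The module is installed in compiled form; this text tells all that it offers.
- The arm moves only by the tool jog_arm, never from a script. Its argument "plan" is a list that holds one entry, the list of rows, each a list of 6 numbers: the shift along the tool's x, y, z in units of 40 mm (1.0 is 40 mm), then the turn, a rotation vector about the tool's x, y, z in units of 0.15 rad (1.0 is 0.15 rad). A call has 1 to 10 rows; each row shifts and turns the commanded pose from where the row before left it, along the tool's axes as they then stand; what a row does not reach is not made up. A row lasts 1/10 s, in which the tool goes at most 50 mm and 8.59 degrees, less where a joint would pass 70% of its speed; a pose out of reach is approached as far as the arm can. A call with a number of a shift or a turn outside -1 to 1 is refused whole. A call with a gripper value outside its range is refused whole. "grip" is the opening, from -1 (shut) to 1 (fully open), set as the call begins (left out, the last holds). The fingers move at their own pace and stop on an object; "squeeze" is the grip in N (left out, the last holds). Time passes only in rows, so rows that do not move let the fingers close. It gives the time, the measured TCP pose, the force and the opening at its end, in the units of the state.
- env.observe(): the state, without advancing time (a new reading comes with each control period).
- vision.get_image(name): name is "scene" or "side" or "wrist"; returns (picture, depth): 480x640x3 uint8, red, green, blue; 480x640 float32, m along the optical axis (not along the pixel's ray), 0 where there is no reading.
- vision.camera_info(name): a dict with "fx", "fy", "cx", "cy" (pixels), "k1" (the pictures are not rectified: a ray, as slopes to the right and down, at radius r is drawn at 1 + k1 r^2 times it, then the intrinsics apply), "rvec" (rotation vector, rad) and "tvec" (3), from world to camera coordinates, as OpenCV has them. Camera axes: x right, y down, z forward; pixel columns grow to the right and rows downward; lengths in m; the calibration is good to about 2 mm. A picture is of the moment at which its call begins: read the wrist's pose just before it. camera_info takes no time and is no camera call; for the wrist camera it gives the pose at the moment of the call.
- close_job(): hands the job in, once; it reports no verdict.
Trained networks look in the newest picture that a camera, given by its name, has taken for a name from the list of things; names that differ only in an ending like _2 or _b are one class to them, and where a whole thing is asked for, a point or a joint stands for the part that bears it (a point fixed in the world has none). Each returns a list of dicts, best first, with "score" (0 to 1); they miss things now and then, are a little off and sometimes report something else, mostly with a low value. They report only what shows in the picture. A call takes as long as a camera call. They do not tell look-alikes from the thing itself.
- spotter.trace(camera, query): "pixels" (480x640 bool, what is visible of it) and "rect" ([left, top, right, bottom] in pixels, round what is visible of it).
The state is a dict: "time_s": time; "q": joint angles; "qvel": joint speeds; "joint_efforts": joint torques, N m; "position": TCP position; "tool_rot": TCP orientation; "ft_force": force on the tool from outside, world axes, zero at the start; "wrist_torque": the same for the moment, N m; "grip_width": finger opening in m.
Only numpy, scipy, OpenCV 4.12 (cv2) and the standard library are available. Lean on these libraries where they do the work, as an engineer would, in place of code of your own. Each camera call takes 0.05 s, during which the arm holds its last target.

### The job

Stand every loose clamp from the bench upright on the demagnetiser's black pad; with all of them standing there, slide the dust cover off its button, press the button fully down, and slide the cover fully shut again. Then hang each clamp astride a free branch of its own on the turning rack, turning the rack by the grip on top so that a free branch faces the open slot towards the robot, and leave the other things on the bench where they are.

Things in the scene. Friction and masses are not known exactly. Their poses are not given: they have to be found in the camera images.
- clamp1: loose steel V-block clamp: upside-down U on two legs, 52 mm wide (its y), 42 mm thick (its x), 48 mm high to the crown's top; crown 12 mm thick, legs 12 wide, 36 long, 28 mm gap between them, open below. On the crown a square screw head, 16 x 16 x 30 mm tall (top 78 mm above the origin): the place to grip. 0.4 kg. Origin: centre of the underside, between the feet. May be absent (None).
- clamp2: loose steel V-block clamp: upside-down U on two legs, 52 mm wide (its y), 42 mm thick (its x), 48 mm high to the crown's top; crown 12 mm thick, legs 12 wide, 36 long, 28 mm gap between them, open below. On the crown a square screw head, 16 x 16 x 30 mm tall (top 78 mm above the origin): the place to grip. 0.4 kg. Origin: centre of the underside, between the feet. May be absent (None).
- clamp3: loose steel V-block clamp: upside-down U on two legs, 52 mm wide (its y), 42 mm thick (its x), 48 mm high to the crown's top; crown 12 mm thick, legs 12 wide, 36 long, 28 mm gap between them, open below. On the crown a square screw head, 16 x 16 x 30 mm tall (top 78 mm above the origin): the place to grip. 0.4 kg. Origin: centre of the underside, between the feet. May be absent (None).
- seat1 (a point): point on clamp1: middle of the underside of its crown, 36 mm above its origin
- seat2 (a point): point on clamp2: middle of the underside of its crown, 36 mm above its origin
- seat3 (a point): point on clamp3: middle of the underside of its crown, 36 mm above its origin
- demag: fixed grey demagnetiser box, 140 mm (its x) by 350 mm (its y) by 45 mm high; origin at the centre of its underside on the bench; its front is -x. Its +y part carries the pad, its -y end the button and dust cover.
- pad (a point): centre of the top face of the demagnetiser's black rubber pad, 48 mm above the bench; the pad is 130 mm along the box's x and 222 mm along its y (axes as demag), fenced all round by a 5 mm thick aluminium rim 30 mm above it, and bears all the clamps side by side
- cover (a joint): dust cover's slide: 0 shut (over the button), 0.070 m fully open; it moves along the demagnetiser's +x (away from its front) as it opens, and stays where it is left (friction about 2 N). At 0.060 or more the button is clear.
- cover_grip (a point): middle of the black upright grip on the aluminium dust cover, 89 mm above the bench: 14 mm thick along the demagnetiser's x (the sliding direction), 32 mm wide along its y, 28 mm tall (its top 14 mm above this point, the cover plate 14 mm below it). The plate is 66 (x) x 76 (y) mm; shut, it hides the button, which lies under its middle.
- button (a joint): push button's travel: 0 up, 0.006 m fully down (5 N), springs back; counts as pressed beyond 0.0045
- button_top (a point): centre of the round grey push-button's top face, 26 mm across, which faces up, under the dust cover when that is shut; its height above the bench is 67 mm when up
- rack: fixed base of the turning rack, origin on the bench at the rack's axis; its open slot faces its -x. A clear plastic canopy, 160 to 165 mm above the bench, reaches 140 mm to either side, 150 behind and 80 ahead of the axis, but is open over a 114 mm wide slot from 35 mm behind the axis out to the front. Only a branch in this slot is reached from above; clamps hung on branches pass under the canopy.
- front (a point): point of the rack's open slot where a free branch should be brought: 96 mm from the axis along the rack's -x, 90 mm above the bench
- carousel (a joint): turn of the rack's post with its five branches (72 degrees apart) about the vertical, rad, growing counter-clockwise from above, range -6.3 to 6.3; branch k (1 to 3) is at the front when it reads pi - (k-1)*1.257, give or take a full turn. Stays where it is left (friction about 0.06 N m).
- knob (a point): middle of the black turning grip on top of the rack's post, on the axis: a block 36 mm long along the direction of branch1, 16 mm thick and 34 mm tall (17 mm above and below this point, 192 mm above the bench)
- branch1 (a point): free branch of the turning rack: middle of the top face of its bar, 96 mm from the axis, 90 mm above the bench. The bar runs radially, 14 mm wide, 8 thick, 62 long between two 10 mm high stops. A clamp hangs astride: its x along the bar, a leg either side, crown's underside (36 mm above its origin) on this point. At joint 0 it points along the rack's +x.
- branch2 (a point): free branch of the turning rack: middle of the top face of its bar, 96 mm from the axis, 90 mm above the bench. The bar runs radially, 14 mm wide, 8 thick, 62 long between two 10 mm high stops. A clamp hangs astride: its x along the bar, a leg either side, crown's underside (36 mm above its origin) on this point. 72 degrees counter-clockwise of branch1.
- branch3 (a point): free branch of the turning rack: middle of the top face of its bar, 96 mm from the axis, 90 mm above the bench. The bar runs radially, 14 mm wide, 8 thick, 62 long between two 10 mm high stops. A clamp hangs astride: its x along the bar, a leg either side, crown's underside (36 mm above its origin) on this point. 72 degrees past branch2; the other two branches carry fixed clamps.
- bush: bystander: loose brass ring, 36 mm across, 26 mm high, standing between demagnetiser and rack; origin under its centre
- slug: bystander: loose brass cylinder, 28 mm across, 34 mm high, standing between demagnetiser and rack; origin under its centre
- spanner: bystander: loose spanner, 170 mm, lying at the robot's right front
- disc: bystander: loose grinding disc, 100 mm across, 6 mm thick, lying at the robot's left front
Things that resemble listed ones, but are neither listed nor needed, are in the scene too. Leave any pink look-alike of the clamp3 alone.

How it is judged (in metres and radians):
On the way, in this order (a step that is already met when the one before it is completed fails the run):
1. all the clamps stand upright on the pad, let go (x of clamp1 in the frame of pad between -0.065 and 0.065 m and y of clamp1 in the frame of pad between -0.112 and 0.112 m and z of clamp1 in the frame of pad between -0.006 and 0.006 m and angle between each of clamp1, clamp2, clamp3's own z axis and vertical below 0.1 rad and linear speed of each of clamp1, clamp2, clamp3 below 0.03 m/s and x of clamp2 in the frame of pad between -0.065 and 0.065 m and y of clamp2 in the frame of pad between -0.112 and 0.112 m and z of clamp2 in the frame of pad between -0.006 and 0.006 m and x of clamp3 in the frame of pad between -0.065 and 0.065 m and y of clamp3 in the frame of pad between -0.112 and 0.112 m and z of clamp3 in the frame of pad between -0.006 and 0.006 m and contact force between the fingers and clamp1 below 0.3 N and contact force between the fingers and clamp2 below 0.3 N and contact force between the fingers and clamp3 below 0.3 N), for 0.2 s.
2. the button is pressed fully down while all the clamps stand on the pad (value of joint button above 0.0045 m and x of clamp1 in the frame of pad between -0.065 and 0.065 m and y of clamp1 in the frame of pad between -0.112 and 0.112 m and z of clamp1 in the frame of pad between -0.006 and 0.006 m and angle between each of clamp1, clamp2, clamp3's own z axis and vertical below 0.1 rad and linear speed of each of clamp1, clamp2, clamp3 below 0.03 m/s and x of clamp2 in the frame of pad between -0.065 and 0.065 m and y of clamp2 in the frame of pad between -0.112 and 0.112 m and z of clamp2 in the frame of pad between -0.006 and 0.006 m and x of clamp3 in the frame of pad between -0.065 and 0.065 m and y of clamp3 in the frame of pad between -0.112 and 0.112 m and z of clamp3 in the frame of pad between -0.006 and 0.006 m), for 0.05 s.
3. the dust cover is fully shut again (value of joint cover below 0.005 m), for 0.2 s.
4. every clamp hangs on a free branch of its own ((distance between seat1 and branch1 below 0.02 m or distance between seat1 and branch2 below 0.02 m or distance between seat1 and branch3 below 0.02 m) and angle between each of clamp1, clamp2, clamp3's own z axis and vertical below 0.2 rad and linear speed of each of clamp1, clamp2, clamp3 below 0.03 m/s and (distance between seat2 and branch1 below 0.02 m or distance between seat2 and branch2 below 0.02 m or distance between seat2 and branch3 below 0.02 m) and (distance between seat3 and branch1 below 0.02 m or distance between seat3 and branch2 below 0.02 m or distance between seat3 and branch3 below 0.02 m)), for 0.2 s.
At the end, for the whole second after the job is handed in: every clamp present hangs on a free branch of its own (middle of its crown's underside within 20 mm of the branch's point, within 0.2 rad of upright, at rest, let go), the dust cover is shut to within 5 mm and the button is up (all of step 4 and contact force between the fingers and clamp1 below 0.3 N and contact force between the fingers and clamp2 below 0.3 N and contact force between the fingers and clamp3 below 0.3 N and value of joint cover below 0.005 m and value of joint button below 0.002 m); the robot touches nothing.
It fails at once if a bystander (bush, slug, spanner, disc) is shifted by more than 40 mm (distance of any of bush, slug, spanner, disc from where it was at the start of the episode above 0.04 m).
Of clamp1, clamp2, clamp3 only 2 to 3 are there at a start; the rules pass over those that are not, and their reading is None.
At some moment in a run one of clamp1, clamp2, clamp3 may be knocked a few centimetres aside while the robot is not near it.
It also fails if it takes over 210 s, if anything falls off the work surface, if the arm or the gripper's body presses on something with over 40 N, if the wrist force passes 120 N, or if a joint passes its speed limit or range.

## Working session

There is one attempt and no reset: what is moved stays moved. The work goes in short steps, Python scripts to look and compute and a tool call to move; the robot and the scene stay as the last step left them, time stands still between calls to the robot, and variables do not carry over. Pictures are saved under pics/ and viewed, and the job is handed in when it is done.

Besides the shell and the picture viewer there is one more tool, called after "Request:" as name(argument=value, ...) on one line, values as JSON. jog_arm: Moves the arm, as the interface text tells. Its arguments: {"type":"object","properties":{"plan":{"type":"array"},"grip":{"type":"number"},"squeeze":{"type":"number"}},"required":["plan"]}

```bash
mkdir -p pics; ls; cat > h.py <<'E'
import numpy as np, cv2
from rig import env, vision, close_job, spotter
def cam(n):
    c=vision.camera_info(n); R,_=cv2.Rodrigues(np.array(c['rvec'],float)); return c,R,np.array(c['tvec'],float).ravel()
def shot(n,f=None):
    ci=cam(n); im,d=vision.get_image(n)
    if f: cv2.imwrite('pics/'+f,cv2.cvtColor(im,cv2.COLOR_RGB2BGR))
    return im,d,ci
def rays(uv,ci):
    c,R,t=ci; uv=np.atleast_2d(np.array(uv,float)); p=np.stack([(uv[:,0]-c['cx'])/c['fx'],(uv[:,1]-c['cy'])/c['fy']],1)
    q=p.copy()
    for _ in range(20):
        r2=(q**2).sum(1,keepdims=True); q=p/(1+c['k1']*r2)
    return np.c_[q,np.ones(len(q))]
def atz(uv,z,ci):
    c,R,t=ci; d=rays(uv,ci)@R; o=-R.T@t; s=(z-o[2])/d[:,2]; return o+s[:,None]*d
def cloud(d,ci,mask=None):
    m=d>0
    if mask is not None: m&=mask
    v,u=np.nonzero(m); r=rays(np.c_[u,v],ci)*d[v,u][:,None]; c,R,t=ci
    return (r-t)@R,u,v
def proj(P,ci):
    c,R,t=ci; X=np.atleast_2d(P)@R.T+t; q=X[:,:2]/X[:,2:]; q=q*(1+c['k1']*(q**2).sum(1,keepdims=True)); return q*[c['fx'],c['fy']]+[c['cx'],c['cy']]
def st():
    s=env.observe(); print('t',round(s['time_s'],2),'q',np.round(s['q'],1),'p',np.round(s['position'],4),'\n',np.round(s['tool_rot'],3).tolist(),'F',np.round(s['ft_force'],1),'w',round(s['grip_width'],4)); return s
E
python3 - <<'E'
from h import *
st()
for n in ['scene','side','wrist']:
    im,d,ci=shot(n,n+'0.png'); print(n,ci[0]['fx'],ci[0]['k1'],'pos',-ci[1].T@ci[2],'fwd',ci[1][2])
E
```

```text
pics
t 0.0 q [-84.   21.8  74.4  -0.   83.9 -12.3] p [ 0.1734 -0.5217  0.2307] 
 [[0.949, 0.315, -0.0], [0.315, -0.949, 0.001], [0.0, -0.001, -1.0]] F [ 0.2 -0.5 -0.5] w 0.0853
scene 514.689375952545 -0.132870726472896 pos [ 0.93321517 -0.80610004  0.77749456] fwd [-0.35591874  0.73776246 -0.57360998]
side 507.42546613807417 0.031026972555921593 pos [-0.03982121  0.55898944  0.77368521] fwd [ 0.55535783 -0.54876132 -0.62485094]
wrist 363.88579608118533 -0.03421382195641087 pos [ 0.24139813 -0.49925215  0.3738719 ] fwd [-0.26298783 -0.0867285  -0.96089311]
```

View pics/scene0.png

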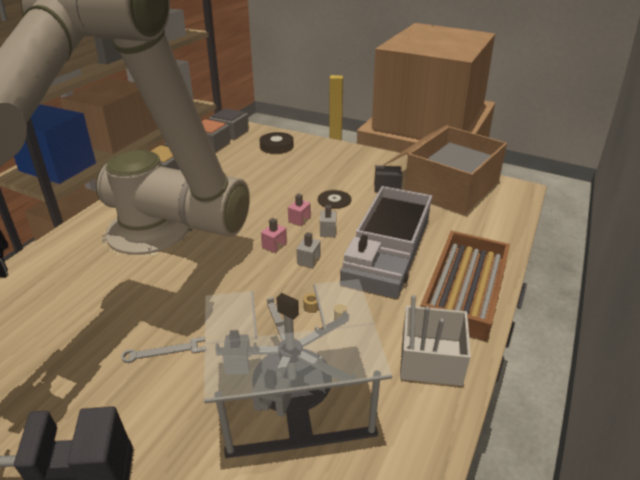

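View pics/side0.png

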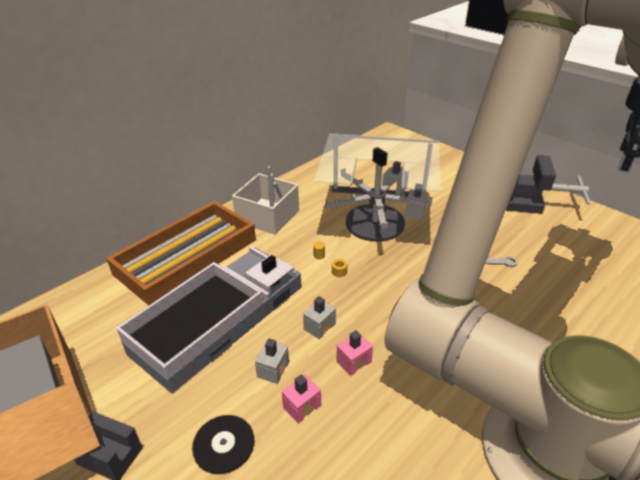

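View pics/wrist0.png

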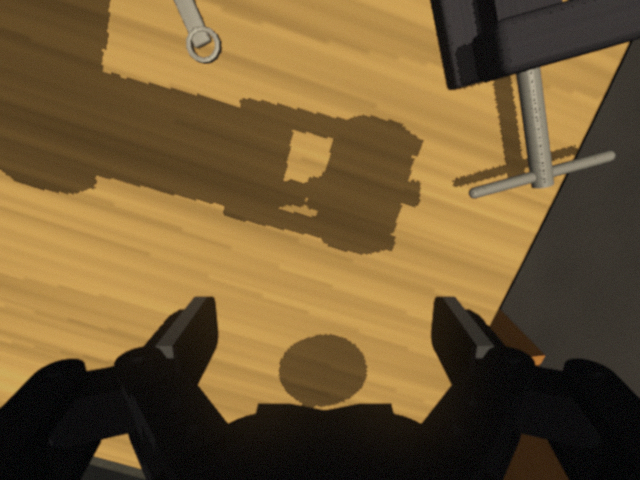

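The scene view shows two grey clamps at (309,250) and (328,222), with pink look-alikes at (274,236) and (299,210). The demagnetiser is at (388,240), its cover grip at (362,243), and the rack is at (290,350). Next I measure these.

```bash
python3 - <<'E'
from h import *
for n in ['scene','side']:
    im,d,ci=shot(n)
    for q in ['clamp1','cover_grip','knob','demag','bush','slug','branch1','disc','spanner','rack']:
        for r in spotter.trace(n,q)[:6]:
            P,u,v=cloud(d,ci,r['pixels'])
            if len(P)==0: continue
            col=im[r['pixels']].mean(0).astype(int)
            print(n,q,round(r['score'],2),np.round(r['rect']).tolist(),'med',np.round(np.median(P,0),3),'lo',np.round(np.percentile(P,2,axis=0),3),'hi',np.round(np.percentile(P,98,axis=0),3),col)
E
```

```text
scene clamp1 0.97 [319.0, 205.0, 336.0, 235.0] med [0.445 0.195 0.042] lo [0.404 0.18  0.002] hi [0.469 0.309 0.08 ] [121 110  97]
scene clamp1 0.79 [285.0, 195.0, 314.0, 226.0] med [0.352 0.215 0.037] lo [0.306 0.198 0.002] hi [0.368 0.301 0.08 ] [137  95  90]
scene clamp1 0.75 [260.0, 218.0, 287.0, 251.0] med [0.353 0.082 0.041] lo [0.325 0.064 0.004] hi [0.369 0.113 0.08 ] [134  88  88]
scene clamp1 0.61 [298.0, 234.0, 320.0, 271.0] med [0.46  0.06  0.044] lo [0.436 0.048 0.005] hi [0.476 0.103 0.081] [115 105  92]
scene clamp1 0.27 [339.0, 185.0, 430.0, 300.0] med [0.622 0.148 0.051] lo [0.538 0.027 0.007] hi [0.696 0.377 0.084] [101  92  86]
scene cover_grip 0.75 [342.0, 235.0, 382.0, 267.0] med [0.594 0.071 0.077] lo [0.545 0.046 0.044] hi [0.624 0.145 0.106] [146 134 127]
scene knob 0.82 [254.0, 292.0, 320.0, 413.0] med [ 0.604 -0.275  0.1  ] lo [ 0.504 -0.397  0.058] hi [ 0.645 -0.179  0.211] [93 86 74]
scene demag 0.72 [339.0, 184.0, 429.0, 300.0] med [0.621 0.148 0.051] lo [0.537 0.027 0.007] hi [0.696 0.377 0.086] [101  93  86]
scene demag 0.61 [303.0, 293.0, 318.0, 310.0]
[... 3000 characters left out ...]
03] hi [ 0.684 -0.161  0.208] [103  96  88]
side disc 0.7 [116.0, 246.0, 302.0, 391.0] med [0.592 0.246 0.049] lo [0.531 0.051 0.007] hi [0.684 0.381 0.08 ] [96 89 88]
side disc 0.66 [194.0, 415.0, 257.0, 476.0] med [0.385 0.366 0.007] lo [0.341 0.319 0.002] hi [0.433 0.409 0.01 ] [77 70 63]
side spanner 0.66 [486.0, 254.0, 516.0, 266.0] med [ 0.292 -0.353  0.007] lo [ 0.269 -0.379 -0.   ] hi [ 0.32  -0.328  0.01 ] [168 156 139]
side spanner 0.51 [248.0, 256.0, 291.0, 290.0] med [0.585 0.097 0.076] lo [0.558 0.05  0.061] hi [0.618 0.125 0.105] [170 158 157]
side rack 0.62 [317.0, 133.0, 442.0, 239.0] med [ 0.608 -0.289  0.163] lo [ 0.477 -0.46  -0.   ] hi [ 0.78  -0.152  0.186] [153 140 117]
```

```bash
python3 - <<'E'
from h import *
Ps=[];Cs=[]
for n in ['scene','side']:
    im,d,ci=shot(n); P,u,v=cloud(d,ci); Ps.append(P); Cs.append(im[v,u]); np.savez('/tmp/%s.npz'%n,P=P,C=im[v,u])
P=np.vstack(Ps);C=np.vstack(Cs)
m=(P[:,0]>.2)&(P[:,0]<.8)&(P[:,1]>-.45)&(P[:,1]<.45)&(P[:,2]>-.02)&(P[:,2]<.225)
P=P[m];C=C[m]; o=np.argsort(P[:,2]); P=P[o];C=C[o]
S=850; img=np.zeros((int(.6*S)+1,int(.9*S)+1,3),np.uint8)
# up = +x, left=+y
r=((.8-P[:,0])*S).astype(int); c=((.45-P[:,1])*S).astype(int)
for dr in (0,1):
  for dc in (0,1):
    img[np.clip(r+dr,0,img.shape[0]-1),np.clip(c+dc,0,img.shape[1]-1)]=C[:,::-1]
cv2.imwrite('pics/top.png',img)
# screw heads
for nm,x,y in [('A',.447,.075),('B',.434,.21)]:
  for n in ['scene','side']:
    D=np.load('/tmp/%s.npz'%n);Q=D['P']
    k=(abs(Q[:,0]-x)<.05)&(abs(Q[:,1]-y)<.05)
    h=k&(Q[:,2]>.052)&(Q[:,2]<.1); t=k&(Q[:,2]>.074)&(Q[:,2]<.1)
    print(nm,n,h.sum(),t.sum(),'head',Q[h].mean(0).round(4),Q[h].min(0).round(3),Q[h].max(0).round(3),'top',Q[t].mean(0).round(4), 'zt',np.median(Q[t,2]).round(4))
    f=k&(Q[:,2]>.043)&(Q[:,2]<.051); 
    if f.sum()>5:
      print('  crown',f.sum(),Q[f].min(0).round(4),Q[f].max(0).round(4),cv2.minAreaRect(Q[f][:,:2].astype(np.float32)))
E
```

```text
A scene 126 39 head [0.4557 0.0718 0.0673] [0.439 0.049 0.052] [0.474 0.092 0.083] top [0.4541 0.0738 0.0799] zt 0.0806
  crown 165 [0.4303 0.047  0.043 ] [0.4766 0.1035 0.051 ] ((0.4534991383552551, 0.07542260736227036), (0.04341103509068489, 0.054352786391973495), 6.1295166015625)
A side 151 61 head [0.4523 0.0794 0.0691] [0.445 0.068 0.053] [0.464 0.086 0.08 ] top [0.4542 0.0778 0.0777] zt 0.078
  crown 345 [0.432  0.0488 0.043 ] [0.4769 0.1054 0.051 ] ((0.4556005895137787, 0.07734930515289307), (0.04452459514141083, 0.054569050669670105), 4.140260696411133)
B scene 91 30 head [0.4424 0.2063 0.0659] [0.419 0.18  0.052] [0.46  0.235 0.082] top [0.4418 0.207  0.0789] zt 0.0795
  crown 122 [0.4125 0.1774 0.0431] [0.4686 0.2453 0.0508] ((0.4418233335018158, 0.21051140129566193), (0.04249557852745056, 0.05656985938549042), 26.639047622680664)
B side 174 78 head [0.4393 0.213  0.0699] [0.431 0.2   0.052] [0.452 0.227 0.081] top [0.4412 0.2118 0.078 ] zt 0.0784
  crown 424 [0.4134 0.1795 0.043 ] [0.4654 0.2429 0.051 ] ((0.4419594407081604, 0.21138624846935272), (0.042699672281742096, 0.0534767247736454), 22.305335998535156)
```

View pics/top.png

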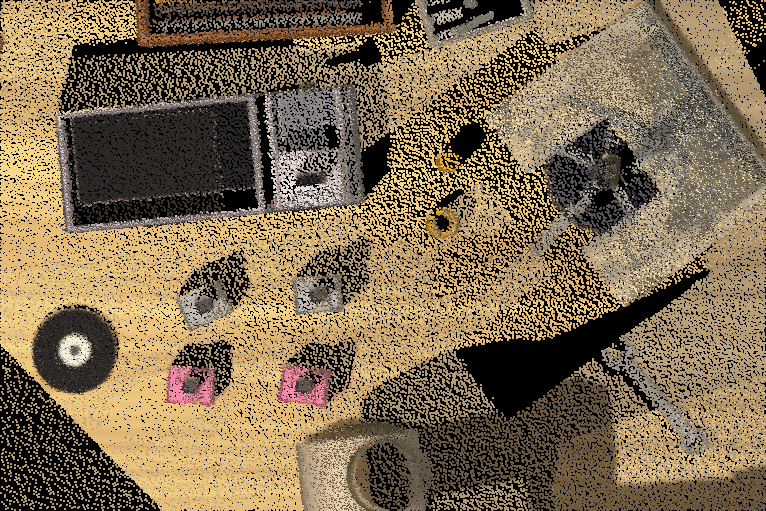

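```bash
cat >> h.py <<'E'
E
python3 - <<'E'
from h import *
for n in ['scene','side']:
    Q=np.load('/tmp/%s.npz'%n)['P']
    # rim
    k=(Q[:,0]>.5)&(Q[:,0]<.73)&(Q[:,1]>.135)&(Q[:,1]<.4)&(Q[:,2]>.074)&(Q[:,2]<.083)
    R=cv2.minAreaRect(Q[k][:,:2].astype(np.float32)); print(n,'rim',k.sum(),np.round(R[0],4),np.round(R[1],4),R[2], cv2.boxPoints(R).round(3).tolist())
    k=(Q[:,0]>.5)&(Q[:,0]<.73)&(Q[:,1]>.0)&(Q[:,1]<.42)&(Q[:,2]>.03)&(Q[:,2]<.083)
    R=cv2.minAreaRect(Q[k][:,:2].astype(np.float32)); print(n,'box',k.sum(),np.round(R[0],4),np.round(R[1],4),R[2])
    k=(Q[:,0]>.52)&(Q[:,0]<.68)&(Q[:,1]>.0)&(Q[:,1]<.13)&(Q[:,2]>.079)&(Q[:,2]<.12)
    print(' grip',k.sum(),Q[k].mean(0).round(4),Q[k].min(0).round(4),Q[k].max(0).round(4)); k&=Q[:,2]>.099
    print(' griptop',k.sum(),cv2.minAreaRect(Q[k][:,:2].astype(np.float32)),Q[k].mean(0))
    k=(Q[:,0]>.5)&(Q[:,0]<.7)&(Q[:,1]>.135)&(Q[:,1]<.38)&(Q[:,2]>.042)&(Q[:,2]<.054); print(' padz',np.median(Q[k,2]))
    # knob
    k=(abs(Q[:,0]-.6)<.06)&(abs(Q[:,1]+.27)<.06)&(Q[:,2]>.178)&(Q[:,2]<.25)
    print(' knob',k.sum(),Q[k].mean(0).round(4),Q[k].min(0).round(4),Q[k].max(0).round(4),cv2.minAreaRect(Q[k][:,:2].astype(np.float32))); k&=Q[:,2]>.2045
    print(' ktop',k.sum(),Q[k].mean(0).round(4),cv2.minAreaRect(Q[k][:,:2].astype(np.float32)))
    k=(abs(Q[:,0]-.63)<.25)&(abs(Q[:,1]+.3)<.25)&(Q[:,2]>.157)&(Q[:,2]<.172)
    R=cv2.minAreaRect(Q[k][:,:2].astype(np.float32)); print(' canopy',k.sum(),R,cv2.boxPoints(R).round(3).tolist())
E
```

```text
scene rim 564 [0.6086 0.2629] [0.1414 0.2428] 5.506799697875977 [[0.5270000100135803, 0.37700000405311584], [0.550000011920929, 0.13500000536441803], [0.6909999847412109, 0.14900000393390656], [0.6669999957084656, 0.39100000262260437]]
scene box 5778 [0.6174 0.2053] [0.1478 0.36  ] 5.862527847290039
 grip 167 [0.5927 0.0797 0.0932] [0.5599 0.0455 0.079 ] [0.6213 0.1155 0.1072]
 griptop 66 ((0.5900694131851196, 0.0835847482085228), (0.014532113447785378, 0.03268228471279144), 5.818436145782471) [0.59090222 0.08262607 0.10390827]
 padz 0.05057065000205531
 knob 446 [ 0.6012 -0.2722  0.1993] [ 0.5799 -0.2787  0.1782] [ 0.6179 -0.2582  0.2128] ((0.5988186001777649, -0.26873543858528137), (0.018219033256173134, 0.03741830587387085), 84.02164459228516)
 ktop 192 [ 0.5997 -0.2697  0.2095] ((0.5986611843109131, -0.2681076228618622), (0.016985535621643066, 0.03696080669760704), 84.13898468017578)
 canopy 15234 ((0.619500994682312, -0.29617932438850403), (0.28128981590270996, 0.23709504306316376), 36.003841400146484) [[0.4359999895095825, -0.28299999237060547], [0.574999988079071, -0.474999994
[... 594 characters left out ...]
5) [0.59002281 0.08700757 0.1029368 ]
 padz 0.04895319253175914
 knob 231 [ 0.5971 -0.2614  0.1969] [ 0.5809 -0.2749  0.1784] [ 0.6198 -0.2533  0.2121] ((0.6000981330871582, -0.2654801607131958), (0.020968880504369736, 0.038720790296792984), 83.75746154785156)
 ktop 79 [ 0.5985 -0.264   0.2081] ((0.5991122722625732, -0.26654893159866333), (0.019825197756290436, 0.03717052936553955), 81.11046600341797)
 canopy 4587 ((0.6209937930107117, -0.29530593752861023), (0.28176432847976685, 0.24333864450454712), 35.85324478149414) [[0.4359999895095825, -0.27900001406669617], [0.578000009059906, -0.47600001096725464], [0.8059999942779541, -0.3109999895095825], [0.6639999747276306, -0.11400000005960464]]
```

```bash
cat >> h.py <<'E'
from scipy.spatial.transform import Rotation as Ro
def Rt(yaw):
    a=np.radians(yaw); c,s=np.cos(a),np.sin(a); return np.array([[c,s,0],[s,-c,0],[0,0,-1.]])
def go(pos,yaw):
    s=st(); R=np.array(s['tool_rot']); T=Rt(yaw)
    rv=Ro.from_matrix(R.T@T).as_rotvec()/.15; n=int(np.ceil(abs(rv).max()/.98))
    d=(T.T@(np.array(pos)-s['position']))/.04; m=int(np.ceil(np.linalg.norm(d)/1.0)) or 1
    print('ROT total',rv.round(2),'rows',n,'each',(rv/max(n,1)).round(3)); print('MOVE total',d.round(2),'rows',m,'each',(d/m).round(3))
PAD=np.array([.6095,.263]); DY=5.6
def pad(x,y):
    a=np.radians(DY); return PAD+[x*np.cos(a)-y*np.sin(a), x*np.sin(a)+y*np.cos(a)]
E
python3 - <<'E'
from h import *
go([.4545,.0765,.20],95)
E
```

```text
t 1.35 q [-84.   21.8  74.3  -0.   83.9 -12.3] p [ 0.1734 -0.5219  0.2313] 
 [[0.949, 0.315, -0.0], [0.315, -0.949, -0.0], [-0.0, 0.0, -1.0]] F [ 0.1  0.1 -0. ] w 0.0855
ROT total [-0.    0.   -8.92] rows 10 each [-0.     0.    -0.892]
MOVE total [14.29  8.3   0.78] rows 17 each [0.841 0.488 0.046]
```

Request:
jog_arm(plan=[[[0,0,0,0,0,-0.892],[0,0,0,0,0,-0.892],[0,0,0,0,0,-0.892],[0,0,0,0,0,-0.892],[0,0,0,0,0,-0.892],[0,0,0,0,0,-0.892],[0,0,0,0,0,-0.892],[0,0,0,0,0,-0.892],[0,0,0,0,0,-0.892],[0,0,0,0,0,-0.892]]])

```text
time_s: 2.35
position: [0.1734, -0.5219, 0.2313]
tool_rot: [[-0.093, 0.996, -0.0], [0.996, 0.093, -0.0], [-0.0, -0.0, -1.0]]
ft_force: [0.7, -0.7, 0.2]
grip_width: 0.0854
```

Request:
jog_arm(plan=[[[0.84,0.488,0,0,0,0],[0.84,0.488,0,0,0,0],[0.84,0.488,0,0,0,0],[0.84,0.488,0,0,0,0],[0.84,0.488,0,0,0,0],[0.84,0.488,0,0,0,0],[0.84,0.488,0,0,0,0],[0.84,0.488,0,0,0,0]]])

```text
time_s: 3.15
position: [0.3057, -0.239, 0.2315]
tool_rot: [[-0.087, 0.996, 0.0], [0.996, 0.087, -0.0], [-0.0, 0.0, -1.0]]
ft_force: [0.6, 0.2, 0.2]
grip_width: 0.0854
```

```bash
python3 - <<'E'
from h import *
shot('wrist','w1.png'); shot('scene','s1.png')
go([.4545,.0765,.20],95)
E
```

```text
t 3.25 q [-55.4   5.2  97.2   0.   77.6 -60.7] p [ 0.3062 -0.2371  0.2316] 
 [[-0.092, 0.996, 0.001], [0.996, 0.092, 0.0], [0.0, 0.001, -1.0]] F [-0.   0.4  0.2] w 0.0855
ROT total [ 0.   -0.    0.03] rows 1 each [ 0.004 -0.003  0.033]
MOVE total [7.49 4.38 0.79] rows 9 each [0.832 0.486 0.088]
```

View pics/w1.png

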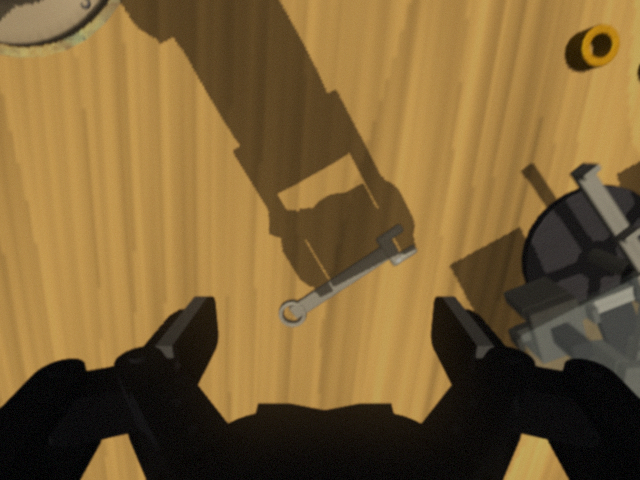

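View pics/s1.png

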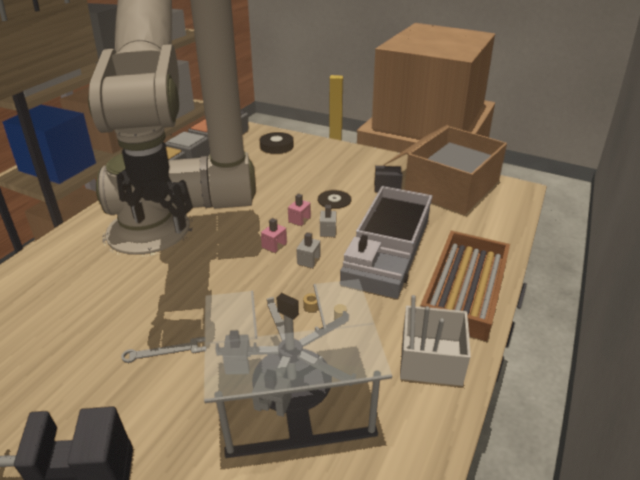

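No third grey clamp is visible anywhere: the wrist view shows the spanner (345,270) and the rack edge, and the scene view is unchanged. Moving on above clamp A.

Request:
jog_arm(plan=[[[0.832,0.486,0.088,0,0,0],[0.832,0.486,0.088,0,0,0],[0.832,0.486,0.088,0,0,0],[0.832,0.486,0.088,0,0,0],[0.832,0.486,0.088,0,0,0],[0.832,0.486,0.088,0,0,0],[0.832,0.486,0.088,0,0,0],[0.832,0.486,0.088,0,0,0],[0.832,0.486,0.088,0,0,0],[0,0,0,0,0,0]]])

```text
time_s: 4.25
position: [0.4545, 0.0758, 0.1991]
tool_rot: [[-0.092, 0.996, -0.0], [0.996, 0.092, 0.001], [0.001, 0.0, -1.0]]
ft_force: [-0.2, -0.8, -0.5]
grip_width: 0.0854
```

```bash
cat >> h.py <<'E'
def head(x,y,z0,n='wrist',f=None,dh=.078,r=.05):
    # find head top / crown rect near x,y with clamp origin z0
    im,d,ci=shot(n,f); Q,u,v=cloud(d,ci); k=(abs(Q[:,0]-x)<r)&(abs(Q[:,1]-y)<r)
    t=k&(abs(Q[:,2]-z0-.078)<.006); c=k&(Q[:,2]>z0+.041)&(Q[:,2]<z0+.054)
    for nm,m in (('top',t),('crown',c)):
        if m.sum()>10: print(n,nm,m.sum(),'mean',Q[m].mean(0).round(4),'medz',np.median(Q[m,2]).round(4),'rect',[np.round(a,4).tolist() if not np.isscalar(a) else round(a,1) for a in cv2.minAreaRect(Q[m][:,:2].astype(np.float32))])
E
python3 - <<'E'
from h import *
head(.4545,.0765,0,'wrist','w2.png'); head(.4545,.0765,0,'scene');head(.4545,.0765,0,'side')
go([.4545,.0765,.054],95)
E
```

```text
wrist top 466 mean [0.4548 0.0766 0.0781] medz 0.0783 rect [[0.4548, 0.0761], [0.0152, 0.0163], 5.1]
wrist crown 2549 mean [0.4547 0.0784 0.0484] medz 0.0485 rect [[0.4548, 0.076], [0.042, 0.0519], 5.7]
scene top 48 mean [0.4548 0.0748 0.0781] medz 0.0787 rect [[0.4538, 0.0763], [0.0171, 0.0179], 5.2]
scene crown 227 mean [0.4581 0.068  0.049 ] medz 0.0496 rect [[0.4536, 0.0754], [0.0434, 0.0546], 6.9]
side top 73 mean [0.4535 0.0784 0.0772] medz 0.0775 rect [[0.4549, 0.0775], [0.0163, 0.0176], 8.7]
side crown 375 mean [0.4495 0.0827 0.0477] medz 0.048 rect [[0.4553, 0.0763], [0.0445, 0.0558], 6.4]
t 4.4 q [ -5.7  14.4  91.2  -0.   74.5 -10.7] p [0.4533 0.0727 0.1996] 
 [[-0.088, 0.996, -0.0], [0.996, 0.088, -0.0], [-0.0, -0.0, -1.0]] F [0.5 0.3 0. ] w 0.0854
ROT total [-0.  0.  0.] rows 1 each [-0.002  0.002  0.005]
MOVE total [0.09 0.04 3.64] rows 4 each [0.023 0.009 0.91 ]
```

View pics/w2.png

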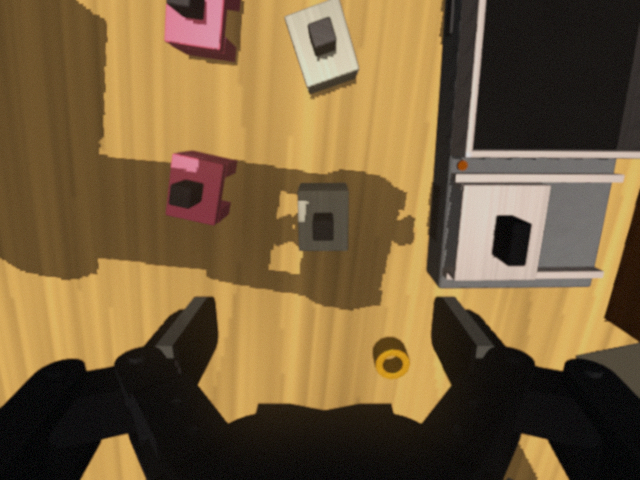

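Wrist view: clamp A at (323,217), with clamp B (322,50), the pinks (200,190) and (200,25), and the bush (392,362) visible. A measures (0.4548, 0.0762) at the correct height of 78 mm.

Request:
jog_arm(plan=[[[0.09,0.04,0.9,0,0,0],[0,0,0.9,0,0,0],[0,0,0.9,0,0,0],[0,0,0.7,0,0,0],[0,0,0.2,0,0,0],[0,0,0,0,0,0]]], grip=0.3)

```text
time_s: 5.0
position: [0.4545, 0.0761, 0.0555]
tool_rot: [[-0.086, 0.996, -0.001], [0.996, 0.086, 0.0], [0.0, -0.001, -1.0]]
ft_force: [1.4, -0.6, 0.5]
grip_width: 0.0554
```

```bash
python3 - <<'E'
from h import *
go([.4548,.0763,.054],95.4)
E
```

```text
t 5.0 q [ -5.3  26.1 102.5  -0.   51.4 -10.2] p [0.4545 0.0761 0.0555] 
 [[-0.086, 0.996, -0.001], [0.996, 0.086, 0.0], [0.0, -0.001, -1.0]] F [ 1.4 -0.6  0.5] w 0.0554
ROT total [-0.01 -0.   -0.05] rows 1 each [-0.009 -0.001 -0.052]
MOVE total [0.   0.01 0.04] rows 1 each [0.005 0.009 0.038]
```

Request:
jog_arm(plan=[[[0,0,0.04,0,0,-0.05],[0,0,0,0,0,0],[0,0,0,0,0,0],[0,0,0,0,0,0],[0,0,0,0,0,0],[0,0,0,0,0,0],[0,0,0,0,0,0]]], grip=-1, squeeze=60)

```text
time_s: 5.7
position: [0.4551, 0.0769, 0.055]
tool_rot: [[-0.096, 0.995, 0.002], [0.995, 0.096, -0.0], [-0.001, 0.002, -1.0]]
ft_force: [-2.0, -0.5, 6.6]
grip_width: 0.0146
```

Request:
jog_arm(plan=[[[0,0,-0.5,0,0,0],[0,0,-0.9,0,0,0],[0,0,-0.9,0,0,0],[0,0,-0.9,0,0,0],[0,0,-0.5,0,0,0],[0,0,0,0,0,0]]])

```text
time_s: 6.3
position: [0.4554, 0.0771, 0.2042]
tool_rot: [[-0.096, 0.995, 0.005], [0.995, 0.096, -0.0], [-0.001, 0.005, -1.0]]
ft_force: [0.5, -0.2, -4.5]
grip_width: 0.0146
```

```bash
python3 - <<'E'
from h import *
shot('side','d2.png')
go([*pad(0,-.055),.20],95.6)
E
```

```text
t 6.35 q [ -5.1  14.4  90.7   0.   74.9 -10.6] p [0.4545 0.0771 0.2022] 
 [[-0.096, 0.995, 0.001], [0.995, 0.096, -0.0], [-0.0, 0.001, -1.0]] F [ 1.4  0.6 -4.4] w 0.0145
ROT total [ 0.01  0.   -0.01] rows 1 each [ 0.009  0.001 -0.014]
MOVE total [2.87 4.31 0.06] rows 6 each [0.479 0.718 0.009]
```

View pics/d2.png

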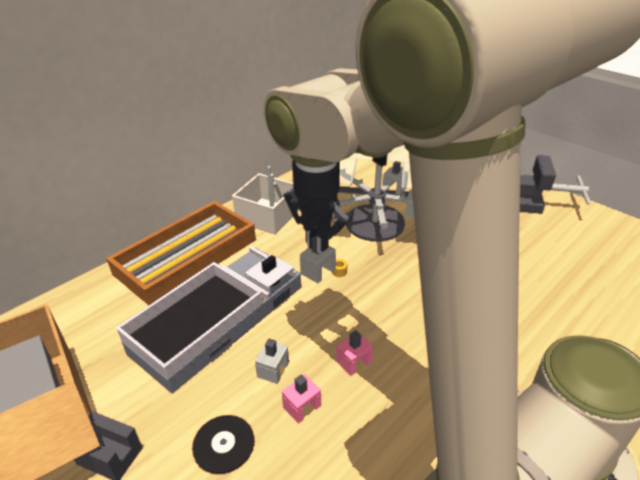

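Side view: clamp A is held upright in the gripper at (318,262). Carrying it to the pad.

Request:
jog_arm(plan=[[[0.48,0.72,0,0,0,0],[0.48,0.72,0,0,0,0],[0.48,0.72,0,0,0,0],[0.48,0.72,0,0,0,0],[0.48,0.72,0,0,0,0],[0.48,0.72,0,0,0,0],[0,0,0,0,0,0],[0,0,0,0,0,0]]])

```text
time_s: 7.15
position: [0.615, 0.2084, 0.1989]
tool_rot: [[-0.096, 0.995, -0.005], [0.995, 0.096, -0.001], [-0.0, -0.005, -1.0]]
ft_force: [-0.3, -0.8, -2.9]
grip_width: 0.0147
```

```bash
python3 - <<'E'
from h import *
shot('side','d3.png'); shot('scene','s3.png')
go([*pad(0,-.055),.103],95.6)
E
```

```text
t 7.25 q [ 8.2 33.2 59.8 -0.  87.1  2.8] p [0.6148 0.2077 0.2006] 
 [[-0.095, 0.995, -0.003], [0.995, 0.095, -0.001], [-0.0, -0.003, -1.0]] F [-0. -0. -3.] w 0.0145
ROT total [-0.02  0.   -0.02] rows 1 each [-0.02   0.002 -0.016]
MOVE total [0.01 0.   2.44] rows 3 each [0.004 0.001 0.813]
```

View pics/d3.png

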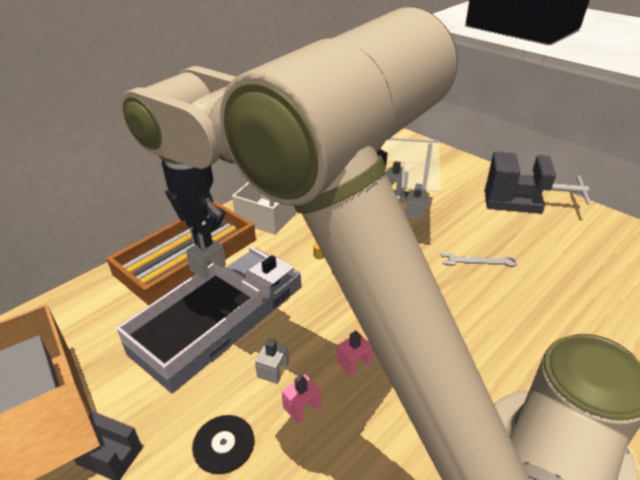

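Clamp A, at (205,258), is held over the pad's near end. Lowering it.

Request:
jog_arm(plan=[[[0,0,0.8,0,0,0],[0,0,0.8,0,0,0],[0,0,0.5,0,0,0],[0,0,0.2,0,0,0],[0,0,0.1,0,0,0],[0,0,0.03,0,0,0],[0,0,0,0,0,0],[0,0,0,0,0,0]]])

```text
time_s: 8.05
position: [0.616, 0.2082, 0.1059]
tool_rot: [[-0.095, 0.995, 0.002], [0.995, 0.095, 0.0], [0.0, 0.002, -1.0]]
ft_force: [0.1, 0.6, -4.0]
grip_width: 0.0146
```

Request:
jog_arm(plan=[[[0,0,0.05,0,0,0],[0,0,0.03,0,0,0],[0,0,0,0,0,0],[0,0,0,0,0,0]]])

```text
time_s: 8.45
position: [0.6159, 0.2084, 0.1031]
tool_rot: [[-0.096, 0.995, 0.002], [0.995, 0.096, 0.0], [0.0, 0.002, -1.0]]
ft_force: [-2.8, -0.5, 5.7]
grip_width: 0.0145
```

Contact, so I release and lift.

Request:
jog_arm(plan=[[[0,0,0,0,0,0],[0,0,0,0,0,0],[0,0,0,0,0,0],[0,0,0,0,0,0],[0,0,-0.4,0,0,0],[0,0,-0.8,0,0,0],[0,0,-0.8,0,0,0],[0,0,-0.8,0,0,0],[0,0,-0.3,0,0,0],[0,0,0,0,0,0]]], grip=0.3)

```text
time_s: 9.45
position: [0.6161, 0.2082, 0.2269]
tool_rot: [[-0.095, 0.995, 0.003], [0.995, 0.095, 0.0], [0.0, 0.003, -1.0]]
ft_force: [0.3, 0.6, -0.8]
grip_width: 0.0554
```

```bash
python3 - <<'E'
from h import *
head(.615,.208,.048,'wrist','w4.png');head(.615,.208,.048,'side')
head(.4415,.211,0,'side');head(.4415,.211,0,'scene')
im,d,ci=shot('wrist'); Q,u,v=cloud(d,ci); k=(Q[:,2]>.073)&(Q[:,2]<.084)&(Q[:,0]>.5)&(Q[:,0]<.72)&(Q[:,1]>.13)&(Q[:,1]<.4); print(cv2.minAreaRect(Q[k][:,:2].astype(np.float32)))
go([.4415,.211,.20],114)
E
```

```text
wrist top 543 mean [0.6168 0.2084 0.1261] medz 0.1263 rect [[0.6169, 0.2077], [0.0155, 0.0164], 5.1]
wrist crown 2867 mean [0.6168 0.2103 0.0964] medz 0.0965 rect [[0.6171, 0.2074], [0.0421, 0.0526], 5.4]
side top 70 mean [0.615  0.2097 0.1255] medz 0.126 rect [[0.616, 0.2091], [0.0169, 0.017], 4.3]
side crown 397 mean [0.6107 0.2126 0.0958] medz 0.0961 rect [[0.6162, 0.2083], [0.0442, 0.0538], 4.4]
side top 87 mean [0.4407 0.2122 0.0776] medz 0.078 rect [[0.441, 0.2118], [0.0165, 0.0183], 32.9]
side crown 469 mean [0.4355 0.2157 0.0481] medz 0.0485 rect [[0.4419, 0.2114], [0.0427, 0.0533], 23.6]
scene top 32 mean [0.4416 0.2069 0.0786] medz 0.0797 rect [[0.4416, 0.2069], [0.0129, 0.0185], 26.2]
scene crown 176 mean [0.4445 0.2029 0.0494] medz 0.0502 rect [[0.4406, 0.2094], [0.0419, 0.0547], 22.2]
((0.6097691655158997, 0.2580282688140869), (0.1409136801958084, 0.22526419162750244), 5.613356590270996)
t 9.7 q [ 8.3 32.5 57.3  0.  90.4  2.8] p [0.6152 0.2081 0.2238] 
 [[-0.095, 0.995, -0.003], [0.995, 0.095, -0.0], [-0.0, -0.003, -1.0]] F [ 0.3 -0.1  0.1] w 0.0556
ROT total [-0.02 -0.   -2.16] rows 3 each [-0.007 -0.001 -0.719]
MOVE total [ 1.83 -3.94  0.6 ] rows 5 each [ 0.367 -0.787  0.119]
```

View pics/w4.png

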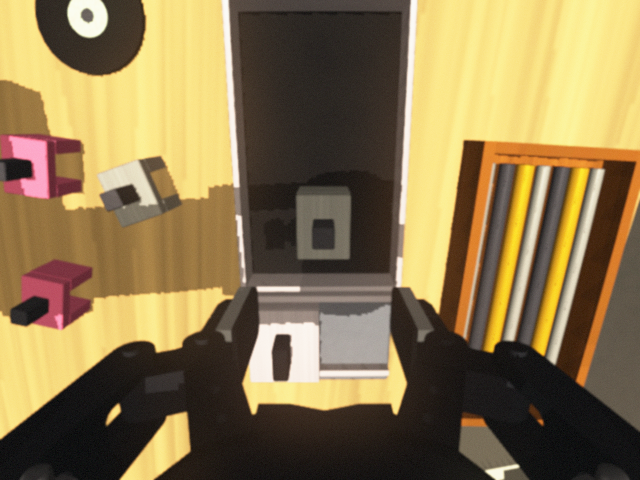

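Clamp A stands flat on the pad at (323,225), with its top at 126 mm as expected. Next is clamp B.

Request:
jog_arm(plan=[[[0,0,0,0,0,-0.72],[0,0,0,0,0,-0.72],[0,0,0,0,0,-0.72],[0.37,-0.79,0.1,0,0,0],[0.37,-0.79,0.1,0,0,0],[0.37,-0.79,0.1,0,0,0],[0.37,-0.79,0.1,0,0,0],[0.37,-0.79,0.1,0,0,0],[0,0,0,0,0,0],[0,0,0,0,0,0]]])

```text
time_s: 10.7
position: [0.4411, 0.2115, 0.2055]
tool_rot: [[-0.408, 0.913, -0.0], [0.913, 0.408, -0.0], [-0.0, -0.0, -1.0]]
ft_force: [0.1, -0.5, 0.5]
grip_width: 0.0553
```

```bash
python3 - <<'E'
from h import *
head(.4415,.211,0,'wrist','w5.png')
go([.4415,.211,.055],113.7)
E
```

```text
wrist top 451 mean [0.4417 0.2108 0.0781] medz 0.0783 rect [[0.4419, 0.2102], [0.0156, 0.0164], 24.0]
wrist crown 2449 mean [0.4411 0.2125 0.0484] medz 0.0485 rect [[0.4421, 0.2102], [0.0417, 0.0523], 23.5]
t 10.75 q [ 11.7  17.1  86.2  -0.   76.8 -12.3] p [0.4419 0.2114 0.2055] 
 [[-0.407, 0.913, 0.0], [0.913, 0.407, 0.0], [-0.0, 0.0, -1.0]] F [ 0.8  0.  -0.3] w 0.056
ROT total [0.   0.   0.04] rows 1 each [0.002 0.001 0.039]
MOVE total [-0.01 -0.01  3.76] rows 4 each [-0.001 -0.003  0.941]
```

View pics/w5.png

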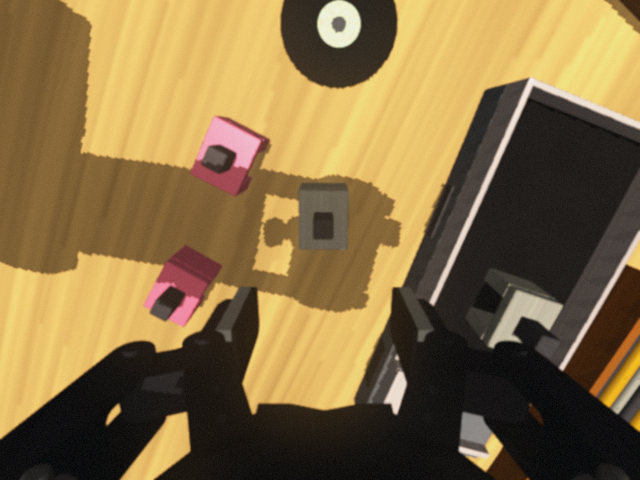

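Clamp B is squarely below, at (323,217).

Request:
jog_arm(plan=[[[0,0,0.9,0,0,0],[0,0,0.9,0,0,0],[0,0,0.9,0,0,0],[0,0,0.7,0,0,0],[0,0,0.36,0,0,0],[0,0,0,0,0,0],[0,0,0,0,0,0]]])

```text
time_s: 11.45
position: [0.4422, 0.2114, 0.0553]
tool_rot: [[-0.407, 0.913, 0.0], [0.913, 0.407, 0.0], [-0.0, 0.0, -1.0]]
ft_force: [-0.3, -0.1, 0.2]
grip_width: 0.0557
```

Request:
jog_arm(plan=[[[0,0,0,0,0,0],[0,0,0,0,0,0],[0,0,0,0,0,0],[0,0,0,0,0,0],[0,0,0,0,0,0],[0,0,0,0,0,0],[0,0,0,0,0,0]]], grip=-1)

```text
time_s: 12.15
position: [0.4415, 0.2115, 0.0559]
tool_rot: [[-0.407, 0.913, 0.001], [0.913, 0.407, 0.0], [-0.0, 0.001, -1.0]]
ft_force: [-2.1, -0.8, 6.3]
grip_width: 0.0149
```

Request:
jog_arm(plan=[[[0,0,-0.5,0,0,0],[0,0,-0.9,0,0,0],[0,0,-0.9,0,0,0],[0,0,-0.9,0,0,0],[0,0,-0.5,0,0,0],[0,0,0,0,0,0]]])

```text
time_s: 12.75
position: [0.4419, 0.2116, 0.2052]
tool_rot: [[-0.407, 0.913, 0.004], [0.913, 0.407, 0.001], [-0.001, 0.004, -1.0]]
ft_force: [0.0, 0.5, -4.7]
grip_width: 0.0147
```

```bash
python3 - <<'E'
from h import *
shot('side','d6.png')
head(.615,.208,.048,'side')
go([*pad(0,.05),.20],95.6)
E
```

```text
side top 73 mean [0.6145 0.2095 0.1254] medz 0.1257 rect [[0.6154, 0.2086], [0.0176, 0.017], 3.2]
side crown 402 mean [0.6105 0.2126 0.096 ] medz 0.0964 rect [[0.616, 0.2086], [0.0448, 0.054], 4.6]
t 12.85 q [ 11.7  17.2  86.6   0.   76.3 -12.3] p [0.4405 0.2113 0.202 ] 
 [[-0.407, 0.913, -0.002], [0.913, 0.407, -0.0], [0.0, -0.002, -1.0]] F [-0.1 -0.4 -4.4] w 0.0145
ROT total [-0.01 -0.    2.15] rows 3 each [-0.004 -0.     0.715]
MOVE total [2.12 4.33 0.05] rows 5 each [0.425 0.866 0.01 ]
```

View pics/d6.png

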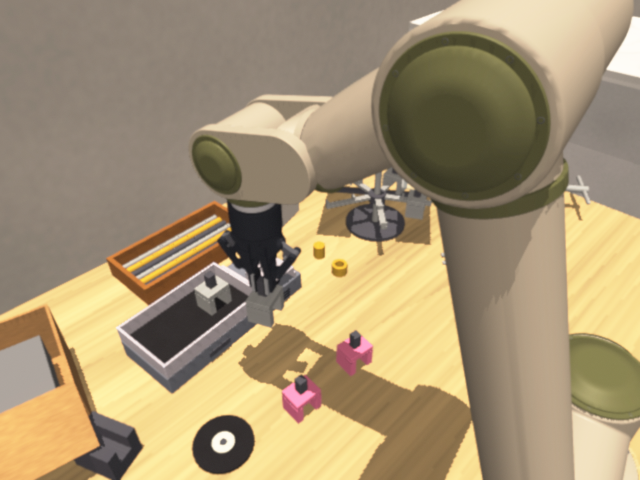

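Clamp B is held at (265,300), and A stands on the pad at (211,293).

Request:
jog_arm(plan=[[[0,0,0,0,0,0.72],[0,0,0,0,0,0.72],[0,0,0,0,0,0.72],[0.425,0.866,0,0,0,0],[0.425,0.866,0,0,0,0],[0.425,0.866,0,0,0,0],[0.425,0.866,0,0,0,0],[0.425,0.866,0,0,0,0],[0,0,0,0,0,0],[0,0,0,0,0,0]]])

```text
time_s: 13.85
position: [0.605, 0.3125, 0.1997]
tool_rot: [[-0.096, 0.995, -0.005], [0.995, 0.096, -0.002], [-0.001, -0.005, -1.0]]
ft_force: [-1.3, -0.0, -4.0]
grip_width: 0.0148
```

Request:
jog_arm(plan=[[[0,0,0.8,0,0,0],[0,0,0.8,0,0,0],[0,0,0.5,0,0,0],[0,0,0.2,0,0,0],[0,0,0.05,0,0,0],[0,0,0,0,0,0],[0,0,0,0,0,0]]])

```text
time_s: 14.55
position: [0.6059, 0.3126, 0.1107]
tool_rot: [[-0.095, 0.995, 0.002], [0.995, 0.095, 0.001], [0.0, 0.002, -1.0]]
ft_force: [0.3, 0.5, -4.5]
grip_width: 0.0143
```

```bash
python3 - <<'E'
from h import *
go([*pad(0,.05),.1035],95.6)
E
```

```text
t 14.55 q [17.4 40.4 61.2  0.  78.3 11.9] p [0.6059 0.3126 0.1107] 
 [[-0.095, 0.995, 0.002], [0.995, 0.095, 0.001], [0.0, 0.002, -1.0]] F [ 0.3  0.5 -4.5] w 0.0143
ROT total [ 0.01 -0.   -0.02] rows 1 each [ 0.015 -0.003 -0.015]
MOVE total [ 0.01 -0.03  0.18] rows 1 each [ 0.007 -0.031  0.179]
```

Request:
jog_arm(plan=[[[0,0,0.08,0,0,0],[0,0,0.06,0,0,0],[0,0,0.03,0,0,0],[0,0,0,0,0,0],[0,0,0,0,0,0]]])

```text
time_s: 15.05
position: [0.6057, 0.3127, 0.104]
tool_rot: [[-0.095, 0.995, 0.002], [0.995, 0.095, 0.001], [0.0, 0.002, -1.0]]
ft_force: [-2.3, 0.1, 5.6]
grip_width: 0.0149
```

Request:
jog_arm(plan=[[[0,0,0,0,0,0],[0,0,0,0,0,0],[0,0,0,0,0,0],[0,0,0,0,0,0],[0,0,-0.4,0,0,0],[0,0,-0.8,0,0,0],[0,0,-0.8,0,0,0],[0,0,-0.8,0,0,0],[0,0,0,0,0,0],[0,0,0,0,0,0]]], grip=0.3)

```text
time_s: 16.05
position: [0.6055, 0.3125, 0.2147]
tool_rot: [[-0.095, 0.995, 0.001], [0.995, 0.095, 0.0], [0.0, 0.001, -1.0]]
ft_force: [-0.3, 0.6, -0.7]
grip_width: 0.0557
```

```bash
python3 - <<'E'
from h import *
head(.605,.313,.048,'wrist','w7.png');head(.6165,.208,.048,'wrist')
im,d,ci=shot('wrist'); Q,u,v=cloud(d,ci); k=(Q[:,2]>.099)&(Q[:,2]<.112)&(abs(Q[:,0]-.59)<.04)&(abs(Q[:,1]-.086)<.04); print('grip',k.sum(),Q[k].mean(0),cv2.minAreaRect(Q[k][:,:2].astype(np.float32)))
go([.5908,.0855,.20],95.6)
E
```

```text
wrist top 592 mean [0.6069 0.3131 0.1261] medz 0.1264 rect [[0.607, 0.3125], [0.0155, 0.0159], 5.6]
wrist crown 3121 mean [0.6066 0.3152 0.0964] medz 0.0965 rect [[0.6069, 0.312], [0.042, 0.0524], 5.1]
wrist top 476 mean [0.6167 0.21   0.1258] medz 0.1263 rect [[0.6171, 0.2084], [0.0157, 0.017], 5.4]
wrist crown 2336 mean [0.6164 0.2143 0.0963] medz 0.0965 rect [[0.6169, 0.2083], [0.0423, 0.052], 5.6]
grip 0 [nan nan nan] ((0.0, 0.0), (0.0, 0.0), 0.0)
t 16.2 q [17.4 36.3 52.1 -0.  91.8 11.9] p [0.6051 0.3124 0.2129] 
 [[-0.095, 0.995, -0.003], [0.995, 0.095, -0.001], [-0.001, -0.003, -1.0]] F [-0.6 -0.4  0.9] w 0.0558
ROT total [-0.02  0.   -0.02] rows 1 each [-0.018  0.004 -0.015]
MOVE total [-5.61 -0.91  0.32] rows 6 each [-0.935 -0.152  0.054]<stdin>:3: RuntimeWarning: Mean of empty slice.
  ret = um.true_divide(
```

View pics/w7.png

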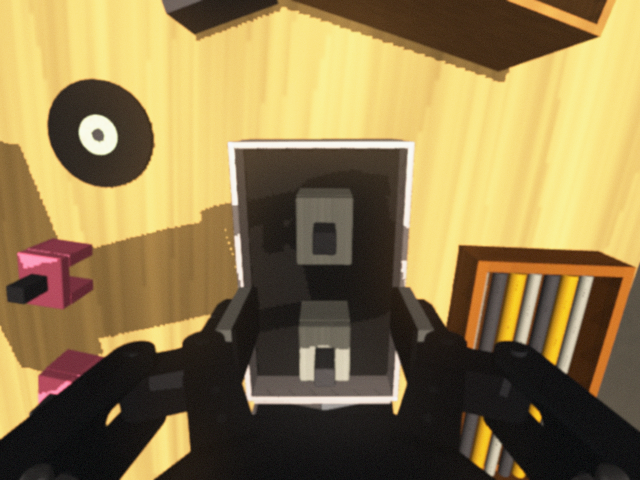

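Both clamps stand upright on the pad at (324,228) and (324,345). Next is the cover grip.

Request:
jog_arm(plan=[[[-0.935,-0.15,0,0,0,0],[-0.935,-0.15,0,0,0,0],[-0.935,-0.15,0,0,0,0],[-0.935,-0.15,0,0,0,0],[-0.935,-0.15,0,0,0,0],[-0.935,-0.15,0,0,0,0],[0,0,0,0,0,0],[0,0,0,0,0,0]]])

```text
time_s: 17.0
position: [0.5909, 0.0853, 0.2137]
tool_rot: [[-0.094, 0.996, -0.002], [0.996, 0.094, 0.0], [0.001, -0.001, -1.0]]
ft_force: [0.2, 0.5, 0.1]
grip_width: 0.0557
```

```bash
python3 - <<'E'
from h import *
im,d,ci=shot('wrist','w8.png'); Q,u,v=cloud(d,ci); k=(Q[:,2]>.099)&(Q[:,2]<.112)&(abs(Q[:,0]-.59)<.04)&(abs(Q[:,1]-.086)<.04); print('grip',k.sum(),Q[k].mean(0),cv2.minAreaRect(Q[k][:,:2].astype(np.float32)))
go([.5908,.0855,.082],95.6)
E
```

```text
grip 842 [0.59148373 0.08561855 0.10320119] ((0.5914456248283386, 0.08473879843950272), (0.013925622217357159, 0.03202284872531891), 5.671393394470215)
t 17.05 q [-3.1 27.3 68.2  0.  84.6 -8.5] p [0.5909 0.0861 0.2138] 
 [[-0.095, 0.995, -0.001], [0.995, 0.095, 0.0], [0.0, -0.001, -1.0]] F [ 0.7  0.1 -0.3] w 0.0555
ROT total [-0.01 -0.   -0.02] rows 1 each [-0.008 -0.003 -0.016]
MOVE total [-0.01 -0.    3.3 ] rows 4 each [-0.004 -0.001  0.824]
```

View pics/w8.png

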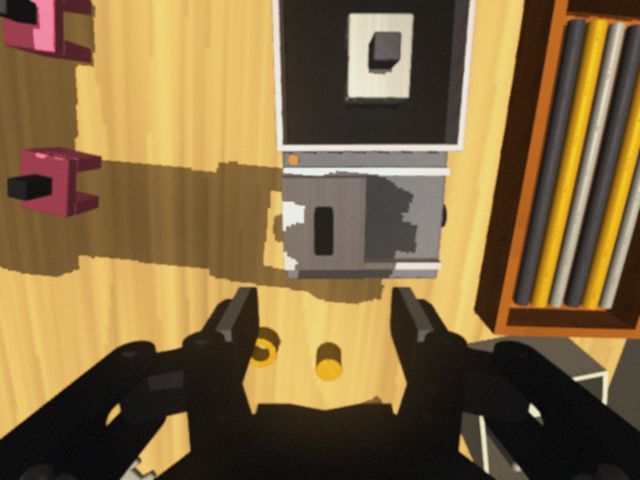

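The cover grip, at (323,231), is centred between the jaws. Descending to grip it.

Request:
jog_arm(plan=[[[0,0,0.9,0,0,0],[0,0,0.9,0,0,0],[0,0,0.8,0,0,0],[0,0,0.5,0,0,0],[0,0,0.15,0,0,0],[0,0,0,0,0,0],[0,0,0,0,0,0]]])

```text
time_s: 17.75
position: [0.5916, 0.0863, 0.0855]
tool_rot: [[-0.096, 0.995, 0.002], [0.995, 0.096, -0.0], [-0.0, 0.002, -1.0]]
ft_force: [0.7, -0.7, -0.5]
grip_width: 0.0554
```

Request:
jog_arm(plan=[[[0,0,0,0,0,0],[0,0,0,0,0,0],[0,0,0,0,0,0],[0,0,0,0,0,0],[0,0,0,0,0,0],[0,0,0,0,0,0]]], grip=-1, squeeze=30)

```text
time_s: 18.35
position: [0.5912, 0.0857, 0.0852]
tool_rot: [[-0.095, 0.995, 0.001], [0.995, 0.095, 0.0], [-0.0, 0.001, -1.0]]
ft_force: [-0.7, 0.9, 5.9]
grip_width: 0.0133
```

Request:
jog_arm(plan=[[[0,0.25,0,0,0,0],[0,0.25,0,0,0,0],[0,0.25,0,0,0,0],[0,0.25,0,0,0,0],[0,0.25,0,0,0,0],[0,0.25,0,0,0,0],[0,0.2,0,0,0,0],[0,0,0,0,0,0]]])

```text
time_s: 19.15
position: [0.6596, 0.0924, 0.0852]
tool_rot: [[-0.095, 0.995, 0.002], [0.995, 0.095, 0.0], [0.0, 0.002, -1.0]]
ft_force: [1.1, 1.1, 4.9]
grip_width: 0.0133
```

```bash
python3 - <<'E'
from h import *
st()
E
```

```text
t 19.15 q [-2.2 40.3 66.   0.  73.6 -7.7] p [0.6596 0.0924 0.0852] 
 [[-0.095, 0.995, 0.002], [0.995, 0.095, 0.0], [0.0, 0.002, -1.0]] F [1.1 1.1 4.9] w 0.0133
```

Request:
jog_arm(plan=[[[0,0,0,0,0,0],[0,0,0,0,0,0],[0,0,0,0,0,0],[0,0,-0.4,0,0,0],[0,0,-0.8,0,0,0],[0,0,-0.8,0,0,0],[0,0,-0.8,0,0,0],[0,0,0,0,0,0]]], grip=0.0)

```text
time_s: 19.95
position: [0.6602, 0.0922, 0.2014]
tool_rot: [[-0.095, 0.995, 0.009], [0.995, 0.095, -0.0], [-0.001, 0.008, -1.0]]
ft_force: [0.2, 0.5, -0.1]
grip_width: 0.043
```

```bash
python3 - <<'E'
from h import *
for n in ['wrist','scene','side']:
    im,d,ci=shot(n,n+'9.png'); Q,u,v=cloud(d,ci); k=(Q[:,2]>.099)&(Q[:,2]<.112)&(abs(Q[:,0]-.66)<.04)&(abs(Q[:,1]-.09)<.04); print('grip',k.sum(),Q[k].mean(0) if k.sum() else '')
    k=(Q[:,2]>.060)&(Q[:,2]<.072)&(abs(Q[:,0]-.591)<.022)&(abs(Q[:,1]-.085)<.022); print(n,'button',k.sum(),Q[k].mean(0), np.median(Q[k,2]), cv2.minEnclosingCircle(Q[k][:,:2].astype(np.float32)))
go([.591,.085,.10],95.6)
E
```

```text
grip 884 [0.66107614 0.09240896 0.10324981]
wrist button 843 [0.59226601 0.08590886 0.06703592] 0.06734449874865775 ((0.5914830565452576, 0.08485789597034454), 0.01299206167459488)
grip 68 [0.66089879 0.0890127  0.10432828]
scene button 109 [0.59065877 0.08129427 0.06575349] 0.0671333188657021 ((0.5895694494247437, 0.08328188955783844), 0.01962265744805336)
grip 83 [0.65926325 0.09441717 0.10296054]
side button 105 [0.58948509 0.08777596 0.06625518] 0.06684423725029272 ((0.5916227698326111, 0.08892636001110077), 0.015854038298130035)
t 20.1 q [-2.2 35.  57.3 -0.  87.8 -7.7] p [0.6583 0.0922 0.1955] 
 [[-0.095, 0.995, -0.002], [0.995, 0.095, 0.0], [0.0, -0.002, -1.0]] F [ 0.4  0.  -0.3] w 0.0429
ROT total [-0.01 -0.   -0.02] rows 1 each [-0.011 -0.001 -0.015]
MOVE total [-0.01 -1.69  2.39] rows 3 each [-0.005 -0.564  0.796]
```

View pics/wrist9.png

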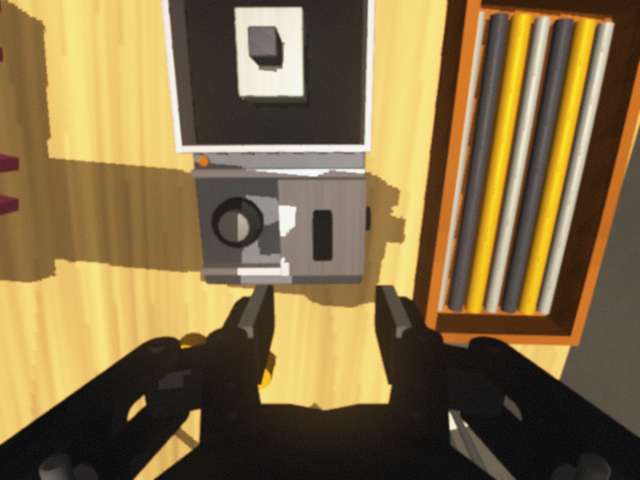

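View pics/side9.png

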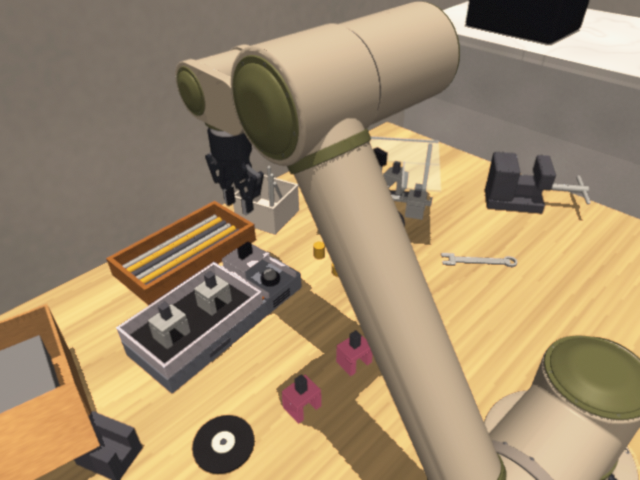

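Cover open: its grip is at (322,235), the button at (238,222), and its top measures 67 mm. Both clamps are still on the pad. I check the height of the ring around the button before pressing.

```bash
python3 - <<'E'
from h import *
im,d,ci=shot('wrist'); Q,u,v=cloud(d,ci); r=np.hypot(Q[:,0]-.5915,Q[:,1]-.0849)
for a in range(0,30,2):
    k=(r>a/1000)&(r<(a+2)/1000); print(a,k.sum(),np.percentile(Q[k,2],[5,50,95]).round(4))
go([.5915,.0849,.09],95.6)
E
```

```text
0 19 [0.067  0.0679 0.0686]
2 65 [0.0665 0.0675 0.0687]
4 100 [0.0667 0.0677 0.0688]
6 139 [0.0666 0.0677 0.0686]
8 189 [0.0665 0.0677 0.0688]
10 221 [0.0657 0.0671 0.0681]
12 327 [0.0569 0.0633 0.2836]
14 1026 [0.0573 0.2787 0.2869]
16 1951 [0.0573 0.2764 0.2894]
18 3210 [0.0574 0.2764 0.2895]
20 4399 [0.0511 0.2732 0.2879]
22 3309 [0.0458 0.2699 0.2886]
24 2275 [0.0452 0.26   0.2866]
26 1945 [0.0451 0.2535 0.2628]
28 1510 [0.0449 0.2499 0.2556]
t 20.15 q [-2.2 35.1 57.3 -0.  87.8 -7.7] p [0.6582 0.0922 0.195 ] 
 [[-0.095, 0.995, -0.003], [0.995, 0.095, 0.0], [0.0, -0.003, -1.0]] F [ 0.4 -0.3 -1.5] w 0.0423
ROT total [-0.02 -0.   -0.02] rows 1 each [-0.017 -0.002 -0.015]
MOVE total [-0.02 -1.68  2.62] rows 4 each [-0.005 -0.419  0.656]
```

Request:
jog_arm(plan=[[[0,-0.5,0,0,0,0],[0,-0.6,0,0,0,0],[0,-0.59,0,0,0,0],[0,0,0.7,0,0,0],[0,0,0.8,0,0,0],[0,0,0.7,0,0,0],[0,0,0.2,0,0,0],[0,0,0,0,0,0],[0,0,0,0,0,0]]], grip=-1)

```text
time_s: 21.05
position: [0.592, 0.0858, 0.1014]
tool_rot: [[-0.095, 0.995, 0.001], [0.995, 0.095, -0.0], [-0.0, 0.001, -1.0]]
ft_force: [0.2, -0.6, 1.0]
grip_width: 0.0002
```

```bash
python3 - <<'E'
from h import *
go([.5915,.0849,.068],95.6)
E
```

```text
t 21.05 q [-3.1 33.2 77.5  0.  69.2 -8.6] p [0.592  0.0858 0.1014] 
 [[-0.095, 0.995, 0.001], [0.995, 0.095, -0.0], [-0.0, 0.001, -1.0]] F [ 0.2 -0.6  1. ] w 0.0002
ROT total [ 0.01  0.   -0.01] rows 1 each [ 0.009  0.001 -0.015]
MOVE total [-0.02 -0.01  0.83] rows 1 each [-0.021 -0.014  0.834]
```

The ring top is at 57 mm and the fully pressed height is 61 mm, so the button can be pushed all the way.

Request:
jog_arm(plan=[[[0,0,0.5,0,0,0],[0,0,0.3,0,0,0],[0,0,0.1,0,0,0],[0,0,0.05,0,0,0],[0,0,0.05,0,0,0],[0,0,0.03,0,0,0],[0,0,0,0,0,0],[0,0,0,0,0,0]]])

```text
time_s: 21.85
position: [0.5915, 0.0858, 0.0609]
tool_rot: [[-0.096, 0.995, 0.001], [0.995, 0.096, -0.0], [-0.0, 0.001, -1.0]]
ft_force: [-6.3, -0.4, 12.5]
grip_width: 0.0003
```

Request:
jog_arm(plan=[[[0,0,0.015,0,0,0],[0,0,0,0,0,0],[0,0,0,0,0,0]]])

```text
time_s: 22.15
position: [0.5915, 0.0858, 0.0609]
tool_rot: [[-0.096, 0.995, 0.002], [0.995, 0.096, -0.0], [-0.0, 0.002, -1.0]]
ft_force: [-7.7, -0.7, 16.8]
grip_width: -0.0002
```

Request:
jog_arm(plan=[[[0,0,-0.5,0,0,0],[0,0,-0.8,0,0,0],[0,0,-0.8,0,0,0],[0,0,-0.8,0,0,0],[0,0.6,0,0,0,0],[0,0.6,0,0,0,0],[0,0.53,0,0,0,0],[0,0,0,0,0,0],[0,0,0,0,0,0]]], grip=0.2)

```text
time_s: 23.05
position: [0.6602, 0.0924, 0.1745]
tool_rot: [[-0.095, 0.995, -0.0], [0.995, 0.095, 0.0], [0.0, -0.0, -1.0]]
ft_force: [-0.4, 1.1, -0.2]
grip_width: 0.0512
```

```bash
python3 - <<'E'
from h import *
head(.607,.313,.048,'side');head(.6165,.208,.048,'side')
go([.661,.0918,.0855],95.6)
E
```

```text
side top 89 mean [0.604  0.3135 0.1253] medz 0.1262 rect [[0.6057, 0.3132], [0.0179, 0.017], 9.8]
side crown 494 mean [0.6008 0.3158 0.0961] medz 0.0965 rect [[0.6061, 0.3132], [0.0455, 0.0534], 5.3]
side top 72 mean [0.615  0.2099 0.1254] medz 0.1258 rect [[0.6156, 0.2094], [0.0186, 0.0169], 1.4]
side crown 403 mean [0.6107 0.2127 0.0957] medz 0.0962 rect [[0.6163, 0.2087], [0.0439, 0.0533], 4.9]
t 23.15 q [-2.2 35.9 59.   0.  85.1 -7.7] p [0.6598 0.0924 0.1749] 
 [[-0.095, 0.995, -0.0], [0.995, 0.095, 0.0], [0.0, -0.0, -1.0]] F [0.4 1.1 0.9] w 0.0514
ROT total [-0.   -0.   -0.01] rows 1 each [-0.    -0.    -0.015]
MOVE total [-0.02  0.03  2.23] rows 3 each [-0.006  0.01   0.745]
```

The button bottomed out at z = 60.9 mm against 16.8 N, and both clamps are still standing. Shutting the cover.

Request:
jog_arm(plan=[[[0,0.03,0.8,0,0,0],[0,0,0.8,0,0,0],[0,0,0.5,0,0,0],[0,0,0.13,0,0,0],[0,0,0,0,0,0],[0,0,0,0,0,0]]])

```text
time_s: 23.75
position: [0.662, 0.0924, 0.0871]
tool_rot: [[-0.095, 0.995, 0.002], [0.995, 0.095, -0.0], [-0.0, 0.002, -1.0]]
ft_force: [0.3, -0.7, 0.2]
grip_width: 0.0513
```

Request:
jog_arm(plan=[[[0,0,0,0,0,0],[0,0,0,0,0,0],[0,0,0,0,0,0],[0,0,0,0,0,0],[0,0,0,0,0,0],[0,0,0,0,0,0]]], grip=-1)

```text
time_s: 24.35
position: [0.6598, 0.0923, 0.0865]
tool_rot: [[-0.096, 0.995, -0.004], [0.995, 0.096, -0.001], [-0.0, -0.004, -1.0]]
ft_force: [-11.9, -1.9, 8.4]
grip_width: 0.0135
```

Request:
jog_arm(plan=[[[0,-0.25,0,0,0,0],[0,-0.25,0,0,0,0],[0,-0.25,0,0,0,0],[0,-0.25,0,0,0,0],[0,-0.25,0,0,0,0],[0,-0.25,0,0,0,0],[0,-0.25,0,0,0,0],[0,0,0,0,0,0],[0,0,0,0,0,0]]])

```text
time_s: 25.25
position: [0.5922, 0.0857, 0.0865]
tool_rot: [[-0.095, 0.995, 0.001], [0.995, 0.095, -0.0], [-0.0, 0.001, -1.0]]
ft_force: [-1.3, -1.1, 6.9]
grip_width: 0.0132
```

Request:
jog_arm(plan=[[[0,-0.04,0,0,0,0],[0,0,0,0,0,0],[0,0,0,0,0,0]]])

```text
time_s: 25.55
position: [0.5914, 0.0857, 0.0865]
tool_rot: [[-0.095, 0.995, 0.003], [0.995, 0.095, -0.0], [-0.0, 0.003, -1.0]]
ft_force: [-0.1, 1.1, 5.8]
grip_width: 0.013
```

Request:
jog_arm(plan=[[[0,0,0,0,0,0],[0,0,0,0,0,0],[0,0,0,0,0,0],[0,0,-0.4,0,0,0],[0,0,-0.8,0,0,0],[0,0,-0.8,0,0,0],[0,0,-0.8,0,0,0],[0,0,-0.8,0,0,0],[0,0,0,0,0,0]]], grip=0.2)

```text
time_s: 26.45
position: [0.5916, 0.0857, 0.2339]
tool_rot: [[-0.095, 0.995, 0.008], [0.995, 0.095, -0.0], [-0.001, 0.008, -1.0]]
ft_force: [0.4, -0.8, -0.4]
grip_width: 0.0512
```

```bash
python3 - <<'E'
from h import *
im,d,ci=shot('wrist','w10.png'); Q,u,v=cloud(d,ci); k=(Q[:,2]>.099)&(Q[:,2]<.112)&(abs(Q[:,0]-.59)<.05)&(abs(Q[:,1]-.086)<.04); print('grip',k.sum(),Q[k].mean(0),cv2.minAreaRect(Q[k][:,:2].astype(np.float32)))
head(.607,.313,.048,'side');head(.6165,.208,.048,'side')
go([.599,-.267,.31],95.6)
E
```

```text
grip 715 [0.59269096 0.08558971 0.10329401] ((0.5926336050033569, 0.08469913899898529), (0.013424800708889961, 0.03258658945560455), 5.76251220703125)
side top 89 mean [0.6041 0.3134 0.1253] medz 0.1259 rect [[0.6049, 0.3125], [0.0193, 0.0165], 4.6]
side crown 494 mean [0.6007 0.3156 0.0961] medz 0.0967 rect [[0.6059, 0.3132], [0.0448, 0.0531], 4.6]
side top 74 mean [0.6149 0.2096 0.1251] medz 0.1259 rect [[0.6165, 0.2095], [0.0176, 0.0157], 4.1]
side crown 396 mean [0.6106 0.2128 0.096 ] medz 0.0964 rect [[0.615, 0.209], [0.0442, 0.0536], 3.1]
t 26.6 q [-3.1 26.7 66.8  0.  86.6 -8.6] p [0.5899 0.0857 0.2285] 
 [[-0.095, 0.995, -0.002], [0.995, 0.095, 0.0], [0.0, -0.002, -1.0]] F [ 0.4 -1.2  0.3] w 0.0509
ROT total [-0.01 -0.   -0.02] rows 1 each [-0.011 -0.002 -0.015]
MOVE total [-8.8  -0.63 -2.04] rows 10 each [-0.88  -0.063 -0.204]
```

View pics/w10.png

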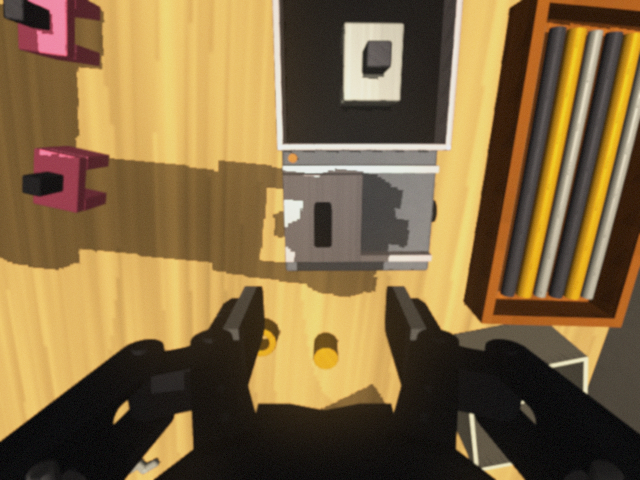

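The cover is shut: its grip at (323,225) is within about 1 mm of its first reading. Next I look at the rack.

Request:
jog_arm(plan=[[[0,0,-0.7,0,0,0],[0,0,-0.7,0,0,0],[0,0,-0.64,0,0,0],[-0.88,-0.06,0,0,0,0],[-0.88,-0.06,0,0,0,0],[-0.88,-0.06,0,0,0,0],[-0.88,-0.06,0,0,0,0],[0,0,0,0,0,0],[0,0,0,0,0,0]]])

```text
time_s: 27.5
position: [0.594, -0.0557, 0.3096]
tool_rot: [[-0.094, 0.996, -0.003], [0.996, 0.094, 0.001], [0.001, -0.002, -1.0]]
ft_force: [0.4, -0.2, 0.0]
grip_width: 0.0508
```

```bash
python3 - <<'E'
from h import *
im,d,ci=shot('wrist','w11.png'); Q,u,v=cloud(d,ci); np.savez('/tmp/w11.npz',P=Q)
go([.599,-.267,.31],-6)
E
```

```text
t 27.55 q [-16.7  24.6  57.1   0.   98.5 -22.1] p [ 0.594  -0.0549  0.31  ] 
 [[-0.095, 0.995, -0.002], [0.995, 0.095, 0.001], [0.001, -0.002, -1.0]] F [0.6 0.2 0.2] w 0.0511
ROT total [-1.000e-02  1.000e-02  1.181e+01] rows 13 each [-0.001  0.     0.908]
MOVE total [0.68 5.26 0.  ] rows 6 each [0.113 0.877 0.   ]
```

View pics/w11.png

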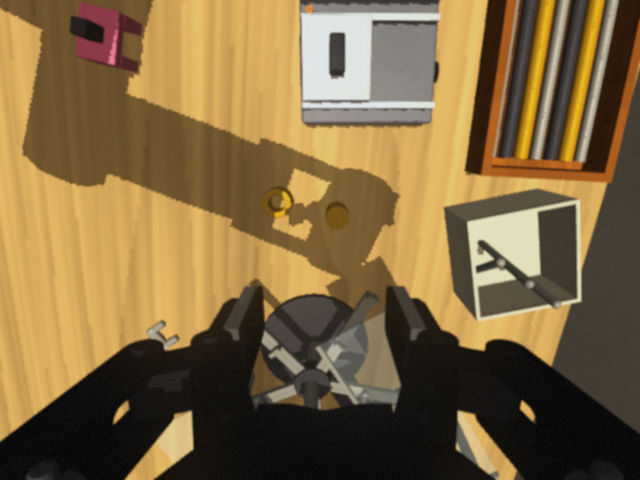

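The rack is only partly in view, at (310,370). Rotating and moving above the knob.

Request:
jog_arm(plan=[[[0,0,0,0,0,0.91],[0,0,0,0,0,0.91],[0,0,0,0,0,0.91],[0,0,0,0,0,0.91],[0,0,0,0,0,0.91],[0,0,0,0,0,0.91],[0,0,0,0,0,0.91],[0,0,0,0,0,0.91],[0,0,0,0,0,0.91],[0,0,0,0,0,0.91]]])

```text
time_s: 28.55
position: [0.5941, -0.0539, 0.3107]
tool_rot: [[0.956, 0.293, -0.001], [0.293, -0.956, 0.0], [-0.001, -0.001, -1.0]]
ft_force: [0.1, 0.1, -0.8]
grip_width: 0.051
```

Request:
jog_arm(plan=[[[0,0,0,0,0,0.91],[0,0,0,0,0,0.91],[0,0,0,0,0,0.91],[0.11,0.88,0,0,0,0],[0.11,0.88,0,0,0,0],[0.11,0.88,0,0,0,0],[0.11,0.88,0,0,0,0],[0.11,0.88,0,0,0,0],[0.11,0.88,0,0,0,0],[0,0,0,0,0,0]]])

```text
time_s: 29.55
position: [0.5975, -0.2708, 0.3093]
tool_rot: [[0.994, -0.111, -0.002], [-0.111, -0.994, 0.001], [-0.002, -0.0, -1.0]]
ft_force: [-1.0, 0.4, -0.7]
grip_width: 0.0512
```

```bash
python3 - <<'E'
from h import *
im,d,ci=shot('wrist','w12.png'); Q,u,v=cloud(d,ci); np.savez('/tmp/w12.npz',P=Q)
k=(abs(Q[:,0]-.6)<.06)&(abs(Q[:,1]+.27)<.06)&(Q[:,2]>.203)&(Q[:,2]<.215); print('ktop',k.sum(),Q[k].mean(0),cv2.minAreaRect(Q[k][:,:2].astype(np.float32)))
ax=np.array([.599,-.267]); r=np.hypot(*(Q[:,:2]-ax).T); a=np.degrees(np.arctan2(Q[:,1]-ax[1],Q[:,0]-ax[0]))%360
k=(r>.062)&(r<.125)&(Q[:,2]>.084)&(Q[:,2]<.096); h,_=np.histogram(a[k],72,(0,360)); print([(5*i,n) for i,n in enumerate(h) if n>15])
k=(r>.062)&(r<.135)&(Q[:,2]>.1)&(Q[:,2]<.135); h,_=np.histogram(a[k],72,(0,360)); print([(5*i,n) for i,n in enumerate(h) if n>15])
k=(r>.02)&(r<.2)&(Q[:,2]>.158)&(Q[:,2]<.17); print('canopy',k.sum()); h,_=np.histogram(a[k],72,(0,360)); print([(5*i,n) for i,n in enumerate(h) if n>5])
st()
E
```

```text
ktop 1149 [ 0.6014137  -0.26843572  0.20916268] ((0.6004128456115723, -0.2684362828731537), (0.015572034753859043, 0.03569546341896057), 83.01602935791016)
[(130, np.int64(186)), (135, np.int64(275)), (140, np.int64(78)), (190, np.int64(22)), (195, np.int64(22)), (205, np.int64(46)), (210, np.int64(45)), (215, np.int64(25)), (220, np.int64(26)), (225, np.int64(21))]
[(190, np.int64(24)), (195, np.int64(25)), (200, np.int64(21)), (205, np.int64(27)), (210, np.int64(23))]
canopy 78241
[(0, np.int64(1979)), (5, np.int64(1879)), (10, np.int64(1694)), (15, np.int64(1554)), (20, np.int64(1443)), (25, np.int64(1389)), (30, np.int64(1325)), (35, np.int64(1298)), (40, np.int64(1304)), (45, np.int64(1309)), (50, np.int64(1331)), (55, np.int64(1388)), (60, np.int64(1457)), (65, np.int64(1268)), (70, np.int64(840)), (75, np.int64(552)), (80, np.int64(341)), (85, np.int64(136)), (160, np.int64(78)), (165, np.int64(231)), (170, np.int64(384)), (175, np.int64(548)), (180, np.int64(766)), (185, np.int64(987)), (190, np.int64(942)), (195, np.int64(896)), (200, np.int64(655)), (205, np.int64(396)), (2
[... 162 characters left out ...]
.int64(1328)), (250, np.int64(1564)), (255, np.int64(1916)), (260, np.int64(2291)), (265, np.int64(2320)), (270, np.int64(2109)), (275, np.int64(1958)), (280, np.int64(1836)), (285, np.int64(1777)), (290, np.int64(1731)), (295, np.int64(1716)), (300, np.int64(1700)), (305, np.int64(1746)), (310, np.int64(1801)), (315, np.int64(1891)), (320, np.int64(2013)), (325, np.int64(2185)), (330, np.int64(2379)), (335, np.int64(2295)), (340, np.int64(2159)), (345, np.int64(2087)), (350, np.int64(2032)), (355, np.int64(1987))]
t 29.6 q [-34.5  31.4  45.5   0.  103.2  61.7] p [ 0.5977 -0.2686  0.3098] 
 [[0.994, -0.109, -0.001], [-0.109, -0.994, 0.001], [-0.001, -0.001, -1.0]] F [-0.2 -0.4  0.7] w 0.0513
```

View pics/w12.png

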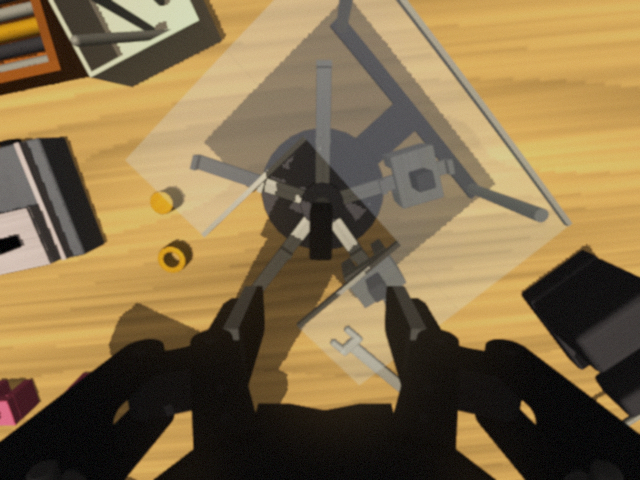

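The rack is clear: free branches run up (323,100), left (225,175) and lower-left (270,270), i.e. about -7°, 65° and 137°. Fixed clamps sit at (415,175) and (375,275), and the knob at (322,230) has its long side at -7°. Branch 3 needs about -11° to face the slot at 126°.

```bash
python3 - <<'E'
from h import *
Q=np.load('/tmp/w12.npz')['P']; k=(abs(Q[:,0]-.63)<.25)&(abs(Q[:,1]+.3)<.25)&(Q[:,2]>.158)&(Q[:,2]<.17)
R=cv2.minAreaRect(Q[k][:,:2].astype(np.float32)); print(R, np.median(Q[k,2]))
# slot edges in rack frame
ax=np.array([.6004,-.2684])
for th in (124,125,126,127,128):
    a=np.radians(th); f=np.array([np.cos(a),np.sin(a)]); l=np.array([-f[1],f[0]])
    D=Q[k][:,:2]-ax; s=D@f; t=D@l
    out=[]
    for s0 in (-.02,0,.02,.04,.06):
        m=(s>s0)&(s<s0+.01); out.append((round(t[m&(t>0)].min(),3) if (m&(t>0)).any() else None, round(t[m&(t<0)].max(),3) if (m&(t<0)).any() else None))
    print(th,out)
r=np.hypot(*(Q[:,:2]-ax).T); a=np.degrees(np.arctan2(Q[:,1]-ax[1],Q[:,0]-ax[0]))%360
m=(r>.062)&(r<.125)&(Q[:,2]>.084)&(Q[:,2]<.096)&(abs(a-136)<12); P=Q[m]; x=P[:,:2]-ax
for lo in (.065,.08,.095,.11):
    mm=(r[m]>lo)&(r[m]<lo+.015); print(lo,mm.sum(),x[mm].mean(0), np.degrees(np.arctan2(*x[mm].mean(0)[::-1])),P[mm,2].mean())
go([.6004,-.2684,.184],-7)
E
```

```text
((0.6211642622947693, -0.29745709896087646), (0.28177034854888916, 0.23341041803359985), 36.03367233276367) 0.16553338682917088
124 [(np.float64(0.054), np.float64(-0.055)), (np.float64(0.055), np.float64(-0.055)), (np.float64(0.056), np.float64(-0.054)), (np.float64(0.056), np.float64(-0.053)), (np.float64(0.057), np.float64(-0.053))]
125 [(np.float64(0.055), np.float64(-0.055)), (np.float64(0.055), np.float64(-0.055)), (np.float64(0.055), np.float64(-0.054)), (np.float64(0.056), np.float64(-0.054)), (np.float64(0.056), np.float64(-0.054))]
126 [(np.float64(0.055), np.float64(-0.055)), (np.float64(0.055), np.float64(-0.055)), (np.float64(0.055), np.float64(-0.055)), (np.float64(0.055), np.float64(-0.055)), (np.float64(0.055), np.float64(-0.055))]
127 [(np.float64(0.055), np.float64(-0.055)), (np.float64(0.054), np.float64(-0.055)), (np.float64(0.054), np.float64(-0.055)), (np.float64(0.054), np.float64(-0.056)), (np.float64(0.054), np.float64(-0.056))]
128 [(np.float64(0.055), np.float64(-0.054)), (np.float64(0.054), np.float64(-0.055)), (np.float64(0.054), np.float64(-0.056)), (np.float64(0.053), np.float64(-0.057)), (np.float64(0.053), np.float64(-0.057))]
0.065 137 [-0.05366635  0.0510019 ] 136.45821695352325 0.09024506728025458
0.08 177 [-0.06327888  0.05989219] 136.57499642258787 0.0903779229857495
0.095 175 [-0.07435656  0.07024113] 136.63027084822136 0.09033154875194147
0.11 49 [-0.08119093  0.07780798] 136.2188737525742 0.09010588078940855
t 29.6 q [-34.5  31.4  45.5   0.  103.2  61.7] p [ 0.5977 -0.2686  0.3098] 
 [[0.994, -0.109, -0.001], [-0.109, -0.994, 0.001], [-0.001, -0.001, -1.0]] F [-0.2 -0.4  0.7] w 0.0513
ROT total [-0.01  0.01  0.09] rows 1 each [-0.007  0.01   0.087]
MOVE total [ 0.07 -0.01  3.15] rows 4 each [ 0.016 -0.004  0.786]
```

Request:
jog_arm(plan=[[[0.07,0,0.8,0,0,0.08],[0,0,0.8,0,0,0],[0,0,0.8,0,0,0],[0,0,0.55,0,0,0],[0,0,0.2,0,0,0],[0,0,0,0,0,0],[0,0,0,0,0,0]]])

```text
time_s: 30.3
position: [0.601, -0.268, 0.1866]
tool_rot: [[0.993, -0.119, 0.002], [-0.119, -0.993, -0.001], [0.002, 0.001, -1.0]]
ft_force: [0.0, 0.8, -0.7]
grip_width: 0.0512
```

```bash
python3 - <<'E'
from h import *
shot('wrist','w13.png'); go([.6004,-.2684,.184],-7)
E
```

```text
t 30.35 q [-34.3  34.5  59.6   0.   85.7  62.5] p [ 0.601  -0.2683  0.1867] 
 [[0.993, -0.119, 0.002], [-0.119, -0.993, -0.001], [0.002, 0.001, -1.0]] F [ 0.3 -0.1  1.6] w 0.051
ROT total [ 0.01 -0.02  0.02] rows 1 each [ 0.008 -0.016  0.018]
MOVE total [-0.01  0.    0.07] rows 1 each [-0.014  0.005  0.068]
```

View pics/w13.png

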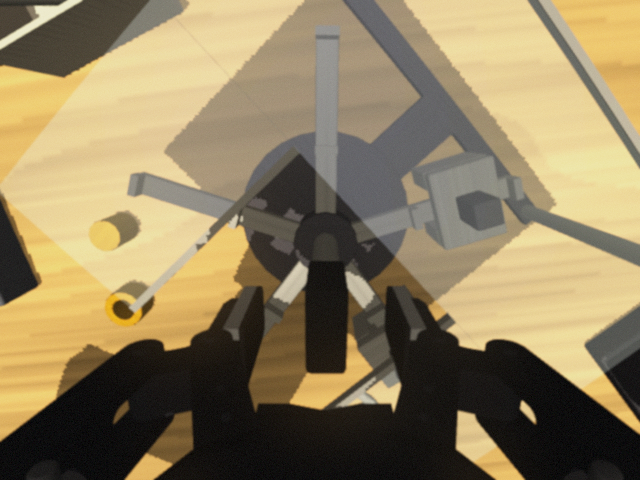

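The knob (326,320) is centred between the fingers. Gripping it, turning -10.6°, and releasing.

Request:
jog_arm(plan=[[[0,0,0.05,0,0,0],[0,0,0,0,0,0],[0,0,0,0,0,0],[0,0,0,0,0,0],[0,0,0,0,0,0],[0,0,0,0,0,0],[0,0,0,0,0,0]]], grip=-1)

```text
time_s: 31.05
position: [0.6004, -0.2686, 0.1835]
tool_rot: [[0.993, -0.12, 0.0], [-0.12, -0.993, -0.0], [0.001, 0.0, -1.0]]
ft_force: [-1.6, 1.9, 5.0]
grip_width: 0.0159
```

Request:
jog_arm(plan=[[[0,0,0,0,0,0.31],[0,0,0,0,0,0.31],[0,0,0,0,0,0.31],[0,0,0,0,0,0.31],[0,0,0,0,0,0],[0,0,0,0,0,0]]])

```text
time_s: 31.65
position: [0.6004, -0.2688, 0.1835]
tool_rot: [[0.953, -0.302, 0.001], [-0.302, -0.953, -0.001], [0.001, 0.001, -1.0]]
ft_force: [-1.7, 1.1, 4.9]
grip_width: 0.0156
```

Request:
jog_arm(plan=[[[0,0,0,0,0,0],[0,0,0,0,0,0],[0,0,0,0,0,0],[0,0,-0.4,0,0,0],[0,0,-0.8,0,0,0],[0,0,-0.8,0,0,0],[0,0,-0.8,0,0,0],[0,0,-0.4,0,0,0],[0,0,0,0,0,0]]], grip=0.2)

```text
time_s: 32.55
position: [0.6008, -0.2688, 0.3134]
tool_rot: [[0.953, -0.301, 0.004], [-0.301, -0.954, -0.003], [0.005, 0.001, -1.0]]
ft_force: [-0.5, 1.0, -0.9]
grip_width: 0.0512
```

```bash
cat >> h.py <<'E'
AX=np.array([.6004,-.2684])
def branch(n,lo,hi,f=None):
    im,d,ci=shot(n,f); Q,u,v=cloud(d,ci); D=Q[:,:2]-AX; r=np.hypot(*D.T); a=np.degrees(np.arctan2(D[:,1],D[:,0]))%360
    m=(r>.068)&(r<.122)&(Q[:,2]>.083)&(Q[:,2]<.097)&(a>lo)&(a<hi); print(n,'branch',m.sum(),'ang',np.degrees(np.arctan2(*D[m].mean(0)[::-1])).round(2),'z',np.median(Q[m,2]).round(4), 'rect',cv2.minAreaRect(Q[m][:,:2].astype(np.float32)))
    k=(r<.03)&(Q[:,2]>.203)&(Q[:,2]<.216); print('  knob',k.sum(),Q[k].mean(0).round(4),cv2.minAreaRect(Q[k][:,:2].astype(np.float32)))
E
python3 - <<'E'
from h import *
branch('wrist',112,145,'w14.png'); branch('side',112,145); head(.607,.313,.048,'side');head(.6165,.208,.048,'side')
go([.599,-.1,.31],36)
E
```

```text
wrist branch 537 ang 126.34 z 0.0903 rect ((0.5440481305122375, -0.19192492961883545), (0.0141463503241539, 0.05225306749343872), 36.26402282714844)
  knob 1088 [ 0.6013 -0.2687  0.2092] ((0.6003552675247192, -0.2686196267604828), (0.015504639595746994, 0.035573817789554596), 72.02802276611328)
side branch 0 ang nan z nan rect ((0.0, 0.0), (0.0, 0.0), 0.0)
  knob 0 [nan nan nan] ((0.0, 0.0), (0.0, 0.0), 0.0)
side top 76 mean [0.5637 0.3363 0.1259] medz 0.1265 rect [[0.5644, 0.3361], [0.0167, 0.0153], 17.7]
side crown 228 mean [0.5682 0.3402 0.0969] medz 0.097 rect [[0.5689, 0.3371], [0.0328, 0.0529], 10.4]
side top 76 mean [0.6148 0.2096 0.125 ] medz 0.1257 rect [[0.6161, 0.2085], [0.0187, 0.0176], 2.8]
side crown 404 mean [0.6105 0.2126 0.0959] medz 0.0964 rect [[0.6166, 0.209], [0.0456, 0.053], 5.2]
t 32.75 q [-34.4  31.7  45.1   0.  103.4  73.2] p [ 0.6001 -0.2684  0.3092] 
 [[0.953, -0.301, -0.003], [-0.301, -0.953, 0.002], [-0.003, -0.001, -1.0]] F [ 1.2  0.  -0.9] w 0.0514
ROT total [-0.01  0.02 -6.23] rows 7 each [-0.002  0.002 -0.89 ]
MOVE total [ 2.45 -3.42 -0.02] rows 5 each [ 0.491 -0.684 -0.004]h.py:46: RuntimeWarning: Mean of empty slice.
  m=(r>.068)&(r<.122)&(Q[:,2]>.083)&(Q[:,2]<.097)&(a>lo)&(a<hi); print(n,'branch',m.sum(),'ang',np.degrees(np.arctan2(*D[m].mean(0)[::-1])).round(2),'z',np.median(Q[m,2]).round(4), 'rect',cv2.minAreaRect(Q[m][:,:2].astype(np.float32)))
  ret = um.true_divide(
  return _methods._mean(a, axis=axis, dtype=dtype,
  ret = ret.dtype.type(ret / rcount)
h.py:47: RuntimeWarning: Mean of empty slice.
  k=(r<.03)&(Q[:,2]>.203)&(Q[:,2]<.216); print('  knob',k.sum(),Q[k].mean(0).round(4),cv2.minAreaRect(Q[k][:,:2].astype(np.float32)))
```

View pics/w14.png

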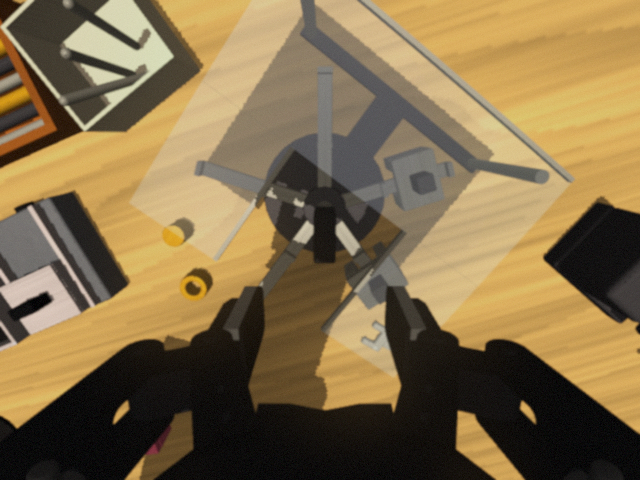

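Branch 3 now faces the slot, at 126.3° and 90 mm. Clamp B has been knocked across the pad to about (0.565, 0.336); it is still upright. I pick A first.

```bash
python3 - <<'E'
from h import *
shot('side','d15.png')
go([.6165,.208,.21],95.4)
E
```

```text
t 32.8 q [-34.4  31.7  45.   -0.  103.4  73.2] p [ 0.6001 -0.2684  0.3094] 
 [[0.953, -0.301, -0.002], [-0.301, -0.953, 0.002], [-0.003, -0.001, -1.0]] F [ 0.4  1.2 -0.3] w 0.0511
ROT total [-2.000e-02  1.000e-02 -1.314e+01] rows 14 each [-0.002  0.    -0.939]
MOVE total [11.82  1.53  2.48] rows 13 each [0.909 0.118 0.191]
```

View pics/d15.png

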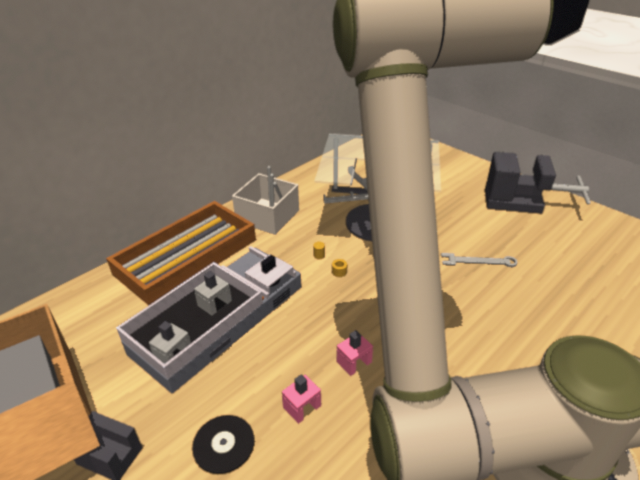

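The side view confirms that A (212,292) and B (168,342) are both upright in the tray. Moving to A at height.

Request:
jog_arm(plan=[[[0,0,0,0,0,-0.94],[0,0,0,0,0,-0.94],[0,0,0,0,0,-0.94],[0,0,0,0,0,-0.94],[0,0,0,0,0,-0.94],[0,0,0,0,0,-0.94],[0,0,0,0,0,-0.94],[0,0,0,0,0,-0.94],[0,0,0,0,0,-0.94],[0,0,0,0,0,-0.94]]])

```text
time_s: 33.8
position: [0.6002, -0.2685, 0.3099]
tool_rot: [[0.445, 0.896, -0.002], [0.896, -0.445, 0.001], [0.0, -0.002, -1.0]]
ft_force: [-0.4, 0.1, 0.4]
grip_width: 0.0515
```

Request:
jog_arm(plan=[[[0,0,0,0,0,-0.94],[0,0,0,0,0,-0.94],[0,0,0,0,0,-0.94],[0,0,0,0,0,-0.94],[0.91,0.12,0,0,0,0],[0.91,0.12,0,0,0,0],[0.91,0.12,0,0,0,0],[0.91,0.12,0,0,0,0],[0.91,0.12,0,0,0,0],[0.91,0.12,0,0,0,0]]])

```text
time_s: 34.8
position: [0.6075, -0.0469, 0.3101]
tool_rot: [[-0.097, 0.995, -0.002], [0.995, 0.097, 0.0], [0.001, -0.001, -1.0]]
ft_force: [-0.1, -0.6, -0.6]
grip_width: 0.0514
```

Request:
jog_arm(plan=[[[0.91,0.12,0,0,0,0],[0.91,0.12,0,0,0,0],[0.91,0.12,0,0,0,0],[0.91,0.12,0,0,0,0],[0.91,0.12,0.6,0,0,0],[0.91,0.12,0.9,0,0,0],[0.9,0.12,0.9,0,0,0],[0,0,0,0,0,0],[0,0,0,0,0,0]]])

```text
time_s: 35.7
position: [0.6162, 0.2066, 0.2158]
tool_rot: [[-0.098, 0.995, -0.002], [0.995, 0.098, -0.001], [-0.0, -0.002, -1.0]]
ft_force: [-0.1, 0.7, 0.9]
grip_width: 0.0512
```

```bash
python3 - <<'E'
from h import *
head(.6165,.208,.048,'wrist','w16.png'); head(.565,.336,.048,'wrist')
go([.6165,.208,.103],95.4)
E
```

```text
wrist top 573 mean [0.6171 0.2087 0.1261] medz 0.1264 rect [[0.6173, 0.2081], [0.0155, 0.0157], 5.6]
wrist crown 3088 mean [0.6167 0.2106 0.0965] medz 0.0965 rect [[0.617, 0.2079], [0.042, 0.0518], 5.4]
wrist top 881 mean [0.5645 0.3346 0.126 ] medz 0.1262 rect [[0.5641, 0.3351], [0.0163, 0.016], 11.9]
wrist crown 3772 mean [0.5659 0.33   0.0963] medz 0.0964 rect [[0.5641, 0.3334], [0.0425, 0.0488], 12.5]
t 35.8 q [ 8.  32.6 58.  -0.  89.2  2.5] p [0.6171 0.2054 0.2179] 
 [[-0.096, 0.995, 0.002], [0.995, 0.096, -0.0], [-0.0, 0.002, -1.0]] F [-0.1  0.4  0.3] w 0.0515
ROT total [0.01 0.   0.01] rows 1 each [0.012 0.001 0.013]
MOVE total [ 0.07 -0.01  2.87] rows 3 each [ 0.022 -0.003  0.958]
```

View pics/w16.png

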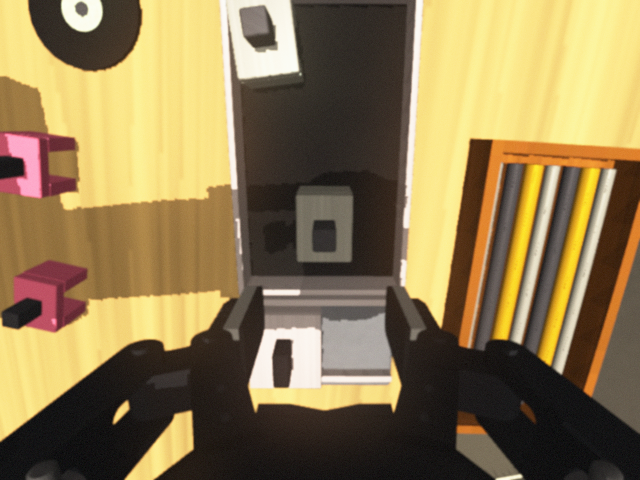

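A, at (323,222), is centred between the jaws; B is at (265,40), turned about 12°.

Request:
jog_arm(plan=[[[0.07,0,0.8,0,0,0],[0,0,0.8,0,0,0],[0,0,0.7,0,0,0],[0,0,0.4,0,0,0],[0,0,0.15,0,0,0],[0,0,0,0,0,0],[0,0,0,0,0,0]]])

```text
time_s: 36.5
position: [0.6172, 0.2086, 0.1045]
tool_rot: [[-0.096, 0.995, 0.003], [0.995, 0.096, 0.0], [0.0, 0.003, -1.0]]
ft_force: [0.0, 0.1, 0.1]
grip_width: 0.051
```

Request:
jog_arm(plan=[[[0,0,0.03,0,0,0],[0,0,0,0,0,0],[0,0,0,0,0,0],[0,0,0,0,0,0],[0,0,0,0,0,0],[0,0,0,0,0,0],[0,0,0,0,0,0]]], grip=-1, squeeze=60)

```text
time_s: 37.2
position: [0.6165, 0.2091, 0.1023]
tool_rot: [[-0.097, 0.995, 0.001], [0.995, 0.097, 0.0], [0.0, 0.001, -1.0]]
ft_force: [-1.2, -0.7, 5.2]
grip_width: 0.0146
```

Request:
jog_arm(plan=[[[0,0,-0.5,0,0,0],[0,0,-0.9,0,0,0],[0,0,-0.9,0,0,0],[0,0,-0.9,0,0,0],[0,0,-0.9,0,0,0],[0,0,-0.9,0,0,0],[0,0,0,0,0,0],[0,0,0,0,0,0]]])

```text
time_s: 38.0
position: [0.6161, 0.2091, 0.3003]
tool_rot: [[-0.097, 0.995, -0.002], [0.995, 0.097, -0.0], [-0.0, -0.002, -1.0]]
ft_force: [0.3, -0.0, -4.7]
grip_width: 0.0151
```

```bash
python3 - <<'E'
from h import *
shot('side','d17.png')
a=np.radians(126.3); f=AX+.096*np.array([np.cos(a),np.sin(a)]); print(f)
go([*f,.30],36.3)
E
```

```text
[ 0.54356673 -0.19103088]
t 38.05 q [  8.3  31.   47.9   0.  101.3   2.8] p [0.6159 0.209  0.2992] 
 [[-0.097, 0.995, -0.004], [0.995, 0.097, -0.001], [-0.0, -0.004, -1.0]] F [ 0.2 -0.5 -4.6] w 0.0145
ROT total [-0.02  0.02  6.89] rows 8 each [-0.003  0.002  0.862]
MOVE total [-7.38  6.99 -0.02] rows 11 each [-0.671  0.635 -0.002]
```

View pics/d17.png

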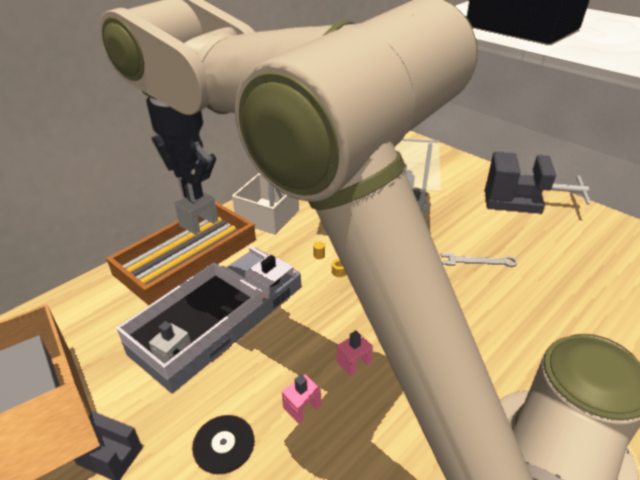

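A is held at (197,212). Carrying it over to the slot.

Request:
jog_arm(plan=[[[0,0,0,0,0,0.86],[0,0,0,0,0,0.86],[0,0,0,0,0,0.86],[0,0,0,0,0,0.86],[0,0,0,0,0,0.86],[0,0,0,0,0,0.86],[0,0,0,0,0,0.86],[0,0,0,0,0,0.86],[0,0,0,0,0,0]]])

```text
time_s: 38.95
position: [0.6159, 0.209, 0.2991]
tool_rot: [[0.805, 0.593, -0.005], [0.593, -0.805, -0.001], [-0.004, -0.002, -1.0]]
ft_force: [0.5, 0.6, -3.9]
grip_width: 0.0146
```

Request:
jog_arm(plan=[[[-0.67,0.635,0,0,0,0],[-0.67,0.635,0,0,0,0],[-0.67,0.635,0,0,0,0],[-0.67,0.635,0,0,0,0],[-0.67,0.635,0,0,0,0],[-0.67,0.635,0,0,0,0],[-0.67,0.635,0,0,0,0],[-0.67,0.635,0,0,0,0],[-0.67,0.635,0,0,0,0],[-0.67,0.635,0,0,0,0]]])

```text
time_s: 39.95
position: [0.5507, -0.1557, 0.3002]
tool_rot: [[0.802, 0.597, -0.002], [0.597, -0.802, 0.001], [-0.001, -0.002, -1.0]]
ft_force: [1.3, -0.9, -3.8]
grip_width: 0.0147
```

Request:
jog_arm(plan=[[[-0.67,0.635,0,0,0,0],[0,0,0,0,0,0],[0,0,0,0,0,0]]])

```text
time_s: 40.25
position: [0.5447, -0.1911, 0.3003]
tool_rot: [[0.804, 0.595, -0.002], [0.595, -0.804, 0.002], [-0.001, -0.003, -1.0]]
ft_force: [0.4, -0.6, -4.9]
grip_width: 0.0146
```

```bash
python3 - <<'E'
from h import *
shot('wrist','w18.png')
a=np.radians(126.3); f=AX+.096*np.array([np.cos(a),np.sin(a)])
T=Rt(36.3); f3=np.array([*f,.20])+T@[.001,0,0]; print(f3)
go(f3,36.3); branch('scene',112,145)
E
```

```text
[ 0.54437266 -0.19043887  0.2       ]
t 40.3 q [-31.   22.6  61.7   0.   95.8  22.5] p [ 0.5449 -0.1903  0.3007] 
 [[0.803, 0.595, -0.002], [0.595, -0.803, 0.001], [-0.0, -0.002, -1.0]] F [-0.4 -0.5 -4.3] w 0.0145
ROT total [-0.01  0.    0.03] rows 1 each [-0.013  0.003  0.028]
MOVE total [-0.01 -0.    2.52] rows 3 each [-0.004 -0.002  0.839]
scene branch 16 ang 130.43 z 0.0911 rect ((0.5446507930755615, -0.20270639657974243), (0.00409108167514205, 0.0135157136246562), 30.68828582763672)
  knob 203 [ 0.5999 -0.27    0.209 ] ((0.5987647175788879, -0.2683058977127075), (0.017325276508927345, 0.036943219602108), 73.99776458740234)
```

View pics/w18.png

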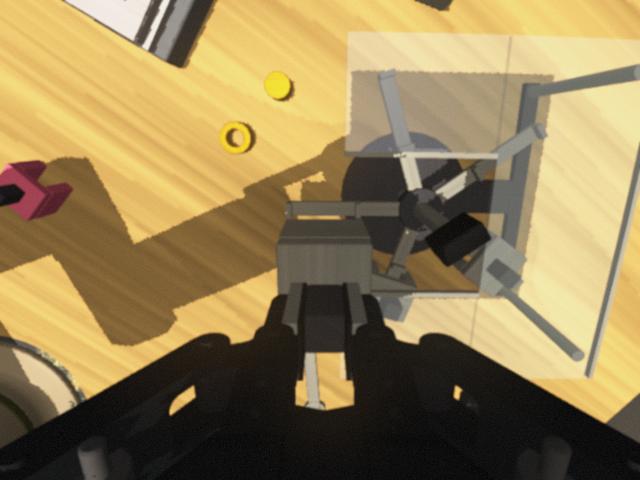

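The clamp hangs over the branch, whose bar (345,208) runs horizontally in view and parallel to it. Descending in stages.

Request:
jog_arm(plan=[[[0,0,0.8,0,0,0],[0,0,0.9,0,0,0],[0,0,0.9,0,0,0],[0,0,0.7,0,0,0],[0,0,0.3,0,0,0],[0,0,0,0,0,0],[0,0,0,0,0,0]]])

```text
time_s: 41.05
position: [0.5458, -0.1907, 0.159]
tool_rot: [[0.804, 0.595, 0.002], [0.595, -0.804, -0.001], [0.001, 0.002, -1.0]]
ft_force: [0.0, -0.2, -3.9]
grip_width: 0.0145
```

```bash
python3 - <<'E'
from h import *
shot('scene','s19.png');im,d,ci=shot('side','d19.png')
a=np.radians(126.3); f=AX+.096*np.array([np.cos(a),np.sin(a)])
go([*f,.1085],36.3)
im=cv2.imread('pics/s19.png')[250:430,180:420]; cv2.imwrite('pics/s19c.png',cv2.resize(im,None,fx=3,fy=3))
E
```

```text
t 41.15 q [-31.   27.9  76.6   0.   75.3  22.5] p [ 0.5458 -0.191   0.1593] 
 [[0.804, 0.594, 0.003], [0.594, -0.804, -0.002], [0.001, 0.003, -1.0]] F [ 0.5  0.2 -3.4] w 0.0147
ROT total [ 0.02 -0.01  0.02] rows 1 each [ 0.02  -0.008  0.019]
MOVE total [-0.05 -0.03  1.27] rows 2 each [-0.023 -0.016  0.635]
```

View pics/s19c.png

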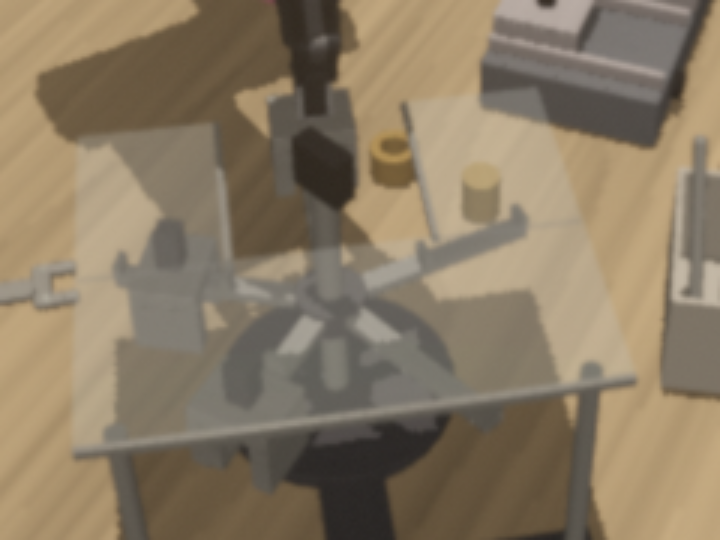

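The clamp (310,140 in the crop) is in the slot, just behind the knob and in line. Lowering it onto the branch.

Request:
jog_arm(plan=[[[-0.03,-0.02,0.3,0,0,0],[0,0,0.3,0,0,0],[0,0,0.3,0,0,0],[0,0,0.2,0,0,0],[0,0,0.1,0,0,0],[0,0,0,0,0,0],[0,0,0,0,0,0]]])

```text
time_s: 41.85
position: [0.5438, -0.1911, 0.11]
tool_rot: [[0.805, 0.594, 0.001], [0.594, -0.805, -0.0], [0.0, 0.001, -1.0]]
ft_force: [-1.0, 0.7, -4.2]
grip_width: 0.0149
```

Request:
jog_arm(plan=[[[0,0,0.03,0,0,0],[0,0,0.02,0,0,0],[0,0,0,0,0,0],[0,0,0,0,0,0]]])

```text
time_s: 42.25
position: [0.5438, -0.191, 0.1082]
tool_rot: [[0.805, 0.594, 0.001], [0.594, -0.805, -0.001], [0.0, 0.001, -1.0]]
ft_force: [-1.4, 1.0, 2.1]
grip_width: 0.0146
```

Seated at the expected height. Releasing and backing off straight up.

Request:
jog_arm(plan=[[[0,0,0,0,0,0],[0,0,0,0,0,0],[0,0,0,0,0,0],[0,0,0,0,0,0],[0,0,-0.3,0,0,0],[0,0,-0.8,0,0,0],[0,0,-0.9,0,0,0],[0,0,-0.9,0,0,0],[0,0,-0.9,0,0,0],[0,0,-0.9,0,0,0]]], grip=0.0)

```text
time_s: 43.25
position: [0.5433, -0.1907, 0.2983]
tool_rot: [[0.805, 0.594, 0.001], [0.594, -0.805, -0.001], [0.0, 0.001, -1.0]]
ft_force: [1.2, -0.1, -0.2]
grip_width: 0.0425
```

Request:
jog_arm(plan=[[[0,0,-0.3,0,0,0],[0,0,0,0,0,0]]])

```text
time_s: 43.45
position: [0.5439, -0.191, 0.3105]
tool_rot: [[0.805, 0.594, 0.004], [0.594, -0.805, -0.003], [0.002, 0.005, -1.0]]
ft_force: [-0.1, 0.2, -0.1]
grip_width: 0.0423
```

```bash
python3 - <<'E'
from h import *
head(.5436,-.191,.054,'wrist','w20.png')
im,d,ci=shot('wrist'); Q,u,v=cloud(d,ci); r=np.hypot(*(Q[:,:2]-AX).T); k=(r<.03)&(Q[:,2]>.203)&(Q[:,2]<.216); print('  knob',k.sum(),Q[k].mean(0).round(4),cv2.minAreaRect(Q[k][:,:2].astype(np.float32)))
go([*AX,.31],-18)
E
```

```text
wrist top 319 mean [ 0.5443 -0.1914  0.1321] medz 0.1323 rect [[0.544, -0.1919], [0.0163, 0.0154], 36.0]
wrist crown 2042 mean [ 0.5453 -0.1903  0.1022] medz 0.1024 rect [[0.5433, -0.1908], [0.0518, 0.0715], 35.9]
  knob 1269 [ 0.6002 -0.2665  0.2089] ((0.6001371145248413, -0.2677885591983795), (0.016736365854740143, 0.036775924265384674), 71.56068420410156)
t 43.55 q [-31.1  22.3  61.2  -0.   96.6  22.5] p [ 0.5433 -0.1907  0.3073] 
 [[0.805, 0.594, -0.001], [0.594, -0.805, 0.0], [-0.0, -0.001, -1.0]] F [-0.7  0.   0. ] w 0.0427
ROT total [-0.    0.    6.33] rows 7 each [-0.     0.001  0.905]
MOVE total [ 1.96  1.41 -0.07] rows 3 each [ 0.652  0.469 -0.023]
```

View pics/w20.png

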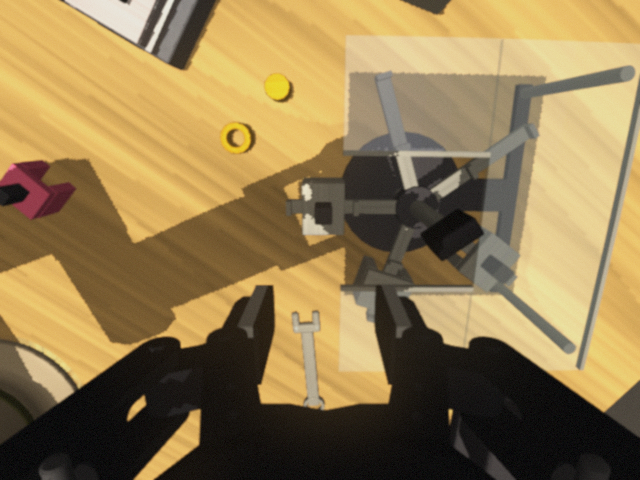

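Clamp A hangs level on branch 3 at (320,210), with its top at 132 mm and centre within 1 mm. Now I turn the rack +72° to bring branch 2 to the front.

Request:
jog_arm(plan=[[[0,0,0,0,0,0.905],[0,0,0,0,0,0.905],[0,0,0,0,0,0.905],[0,0,0,0,0,0.905],[0,0,0,0,0,0.905],[0,0,0,0,0,0.905],[0,0,0,0,0,0.905],[0.65,0.47,0,0,0,0],[0.65,0.47,0,0,0,0],[0.65,0.47,0,0,0,0]]], grip=0.2)

```text
time_s: 44.55
position: [0.6006, -0.2693, 0.3063]
tool_rot: [[0.951, -0.309, -0.002], [-0.309, -0.951, 0.002], [-0.003, -0.001, -1.0]]
ft_force: [-0.5, -0.2, -0.9]
grip_width: 0.0514
```

```bash
python3 - <<'E'
from h import *
go([*AX,.184],-18)
E
```

```text
t 44.55 q [-34.4  31.9  45.3   0.  103.   73.6] p [ 0.6006 -0.2693  0.3063] 
 [[0.951, -0.309, -0.002], [-0.309, -0.951, 0.002], [-0.003, -0.001, -1.0]] F [-0.5 -0.2 -0.9] w 0.0514
ROT total [-0.01  0.02 -0.  ] rows 1 each [-0.005  0.017 -0.001]
MOVE total [-0.01 -0.02  3.06] rows 4 each [-0.003 -0.005  0.764]
```

Request:
jog_arm(plan=[[[0,0,0.8,0,0,0],[0,0,0.8,0,0,0],[0,0,0.8,0,0,0],[0,0,0.5,0,0,0],[0,0,0.15,0,0,0],[0,0,0,0,0,0],[0,0,0,0,0,0]]])

```text
time_s: 45.25
position: [0.6006, -0.2689, 0.1866]
tool_rot: [[0.951, -0.309, 0.001], [-0.309, -0.951, -0.001], [0.001, 0.0, -1.0]]
ft_force: [0.3, -0.3, -0.2]
grip_width: 0.0513
```

Request:
jog_arm(plan=[[[0,0,0,0,0,0],[0,0,0,0,0,0],[0,0,0,0,0,0],[0,0,0,0,0,0],[0,0,0,0,0,0],[0,0,0,0,0,0],[0,0,0,0,0,0]]], grip=-1, squeeze=30)

```text
time_s: 45.95
position: [0.6005, -0.2689, 0.1865]
tool_rot: [[0.951, -0.309, 0.001], [-0.309, -0.951, -0.001], [0.001, 0.001, -1.0]]
ft_force: [-1.9, -1.2, 6.5]
grip_width: 0.0156
```

Request:
jog_arm(plan=[[[0,0,0,0,0,-0.2],[0,0,0,0,0,-0.42],[0,0,0,0,0,-0.42],[0,0,0,0,0,-0.42],[0,0,0,0,0,-0.42],[0,0,0,0,0,-0.42],[0,0,0,0,0,-0.42],[0,0,0,0,0,-0.42],[0,0,0,0,0,-0.42],[0,0,0,0,0,-0.42]]])

```text
time_s: 46.95
position: [0.6005, -0.2679, 0.1865]
tool_rot: [[0.959, 0.282, 0.001], [0.282, -0.959, 0.001], [0.001, -0.001, -1.0]]
ft_force: [-1.3, 4.3, 6.0]
grip_width: 0.0157
```

Request:
jog_arm(plan=[[[0,0,0,0,0,-0.42],[0,0,0,0,0,-0.42],[0,0,0,0,0,-0.42],[0,0,0,0,0,-0.42],[0,0,0,0,0,-0.42],[0,0,0,0,0,-0.42],[0,0,0,0,0,-0.42],[0,0,0,0,0,-0.42],[0,0,0,0,0,-0.42],[0,0,0,0,0,-0.35]]])

```text
time_s: 47.95
position: [0.5999, -0.267, 0.1865]
tool_rot: [[0.617, 0.787, -0.001], [0.787, -0.617, 0.003], [0.001, -0.002, -1.0]]
ft_force: [-4.8, 7.8, 8.7]
grip_width: 0.0153
```

```bash
python3 - <<'E'
from h import *
go([*AX,.184],53.8)
E
```

```text
t 47.95 q [-34.3  34.5  59.7   0.1  85.9   3.8] p [ 0.5999 -0.267   0.1865] 
 [[0.617, 0.787, -0.001], [0.787, -0.617, 0.003], [0.001, -0.002, -1.0]] F [-4.8  7.8  8.7] w 0.0153
ROT total [-0.01 -0.01 -0.22] rows 1 each [-0.015 -0.01  -0.224]
MOVE total [-0.02  0.03  0.06] rows 1 each [-0.021  0.031  0.063]
```

Request:
jog_arm(plan=[[[0,0,0,0,0,-0.1],[0,0,0,0,0,0],[0,0,0,0,0,0]]])

```text
time_s: 48.25
position: [0.5999, -0.267, 0.1865]
tool_rot: [[0.607, 0.794, -0.001], [0.794, -0.607, 0.002], [0.001, -0.002, -1.0]]
ft_force: [-5.8, 8.5, 9.0]
grip_width: 0.0153
```

Request:
jog_arm(plan=[[[0,0,0,0,0,0],[0,0,0,0,0,0],[0,0,0,0,0,0],[0,0,-0.4,0,0,0],[0,0,-0.8,0,0,0],[0,0,-0.8,0,0,0],[0,0,-0.8,0,0,0],[0,0,-0.4,0,0,0],[0,0,0,0,0,0],[0,0,0,0,0,0]]], grip=0.2)

```text
time_s: 49.25
position: [0.6002, -0.2687, 0.3125]
tool_rot: [[0.608, 0.794, -0.001], [0.794, -0.608, 0.001], [-0.0, -0.001, -1.0]]
ft_force: [-0.3, -0.5, -0.0]
grip_width: 0.0516
```

```bash
python3 - <<'E'
from h import *
branch('wrist',112,145,'w21.png'); head(.565,.336,.048,'side')
go([.5641,.3348,.31],102)
E
```

```text
wrist branch 806 ang 124.35 z 0.0903 rect ((0.5464156270027161, -0.19044062495231628), (0.014428905211389065, 0.054163116961717606), 34.75172424316406)
  knob 1130 [ 0.601  -0.2672  0.2092] ((0.6005761027336121, -0.2680245041847229), (0.03552921861410141, 0.015790704637765884), 52.115692138671875)
side top 96 mean [0.5615 0.3364 0.1259] medz 0.1264 rect [[0.5626, 0.3359], [0.0182, 0.0165], 11.5]
side crown 542 mean [0.5575 0.3391 0.0962] medz 0.0967 rect [[0.5634, 0.3361], [0.0447, 0.0538], 11.2]
t 49.35 q [-34.4  31.7  44.7   0.  103.8   3.1] p [ 0.6001 -0.2686  0.3118] 
 [[0.608, 0.794, -0.002], [0.794, -0.608, 0.002], [-0.0, -0.003, -1.0]] F [ 0.8 -1.  -0.7] w 0.0513
ROT total [-0.02 -0.01 -5.76] rows 6 each [-0.003 -0.001 -0.959]
MOVE total [14.94  2.26  0.05] rows 16 each [0.934 0.141 0.003]
```

View pics/w21.png

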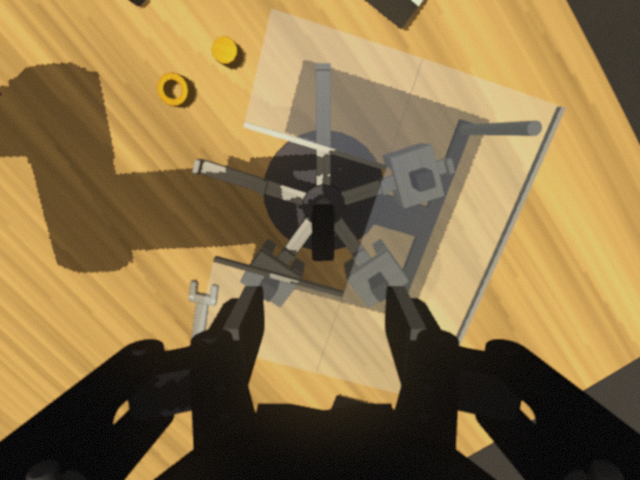

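Branch 2, at (240,180), now faces the slot at 124.4°, which is near enough with the 114 mm slot. A hangs at (270,270), under the canopy. Fetching B.

Request:
jog_arm(plan=[[[0,0,0,0,0,-0.96],[0,0,0,0,0,-0.96],[0,0,0,0,0,-0.96],[0,0,0,0,0,-0.96],[0,0,0,0,0,-0.96],[0,0,0,0,0,-0.96],[0.93,0.14,0,0,0,0],[0.93,0.14,0,0,0,0],[0.93,0.14,0,0,0,0],[0.93,0.14,0,0,0,0]]])

```text
time_s: 50.35
position: [0.5907, -0.117, 0.3123]
tool_rot: [[-0.208, 0.978, -0.002], [0.978, 0.208, 0.001], [0.001, -0.002, -1.0]]
ft_force: [0.9, 0.3, -0.4]
grip_width: 0.0513
```

Request:
jog_arm(plan=[[[0.93,0.14,0,0,0,0],[0.93,0.14,0,0,0,0],[0.93,0.14,0,0,0,0],[0.93,0.14,0,0,0,0],[0.93,0.14,0,0,0,0],[0.93,0.14,0,0,0,0],[0.93,0.14,0,0,0,0],[0.93,0.14,0,0,0,0],[0.93,0.14,0,0,0,0],[0.93,0.14,0,0,0,0]]])

```text
time_s: 51.35
position: [0.5678, 0.2585, 0.3124]
tool_rot: [[-0.209, 0.978, -0.002], [0.978, 0.209, -0.001], [-0.0, -0.002, -1.0]]
ft_force: [1.0, 0.5, 1.1]
grip_width: 0.051
```

Request:
jog_arm(plan=[[[0.93,0.14,0.5,0,0,0],[0.93,0.14,0.9,0,0,0],[0,0,0.9,0,0,0],[0,0,0,0,0,0],[0,0,0,0,0,0]]])

```text
time_s: 51.85
position: [0.564, 0.3303, 0.2233]
tool_rot: [[-0.208, 0.978, -0.001], [0.978, 0.208, -0.0], [-0.0, -0.001, -1.0]]
ft_force: [1.0, 0.3, 0.9]
grip_width: 0.0511
```

```bash
python3 - <<'E'
from h import *
head(.564,.335,.048,'wrist','w22.png')
go([.564,.335,.1025],102)
E
```

```text
wrist top 548 mean [0.5638 0.3362 0.1262] medz 0.1263 rect [[0.5639, 0.3356], [0.0152, 0.0158], 11.8]
wrist crown 2991 mean [0.5635 0.3379 0.0964] medz 0.0965 rect [[0.5638, 0.3355], [0.0421, 0.0519], 12.1]
t 51.9 q [20.  32.8 56.6 -0.  90.5  8. ] p [0.5645 0.3302 0.2247] 
 [[-0.208, 0.978, 0.002], [0.978, 0.208, 0.001], [0.0, 0.002, -1.0]] F [ 0.5 -0.5  0.3] w 0.0514
ROT total [ 0.01 -0.   -0.  ] rows 1 each [ 0.014 -0.001 -0.   ]
MOVE total [0.12 0.01 3.06] rows 4 each [0.03  0.003 0.764]
```

View pics/w22.png

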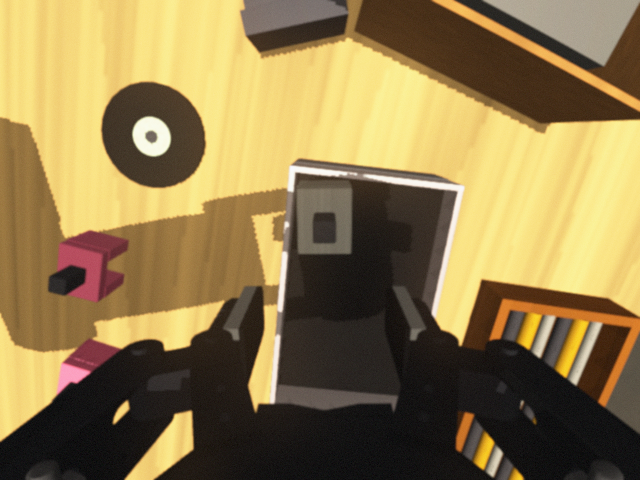

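B is at (324,222), square to the jaws and with its top at 126 mm.

Request:
jog_arm(plan=[[[0.13,0,0.8,0,0,0],[0,0,0.8,0,0,0],[0,0,0.8,0,0,0],[0,0,0.5,0,0,0],[0,0,0.18,0,0,0],[0,0,0,0,0,0],[0,0,0,0,0,0]]])

```text
time_s: 52.6
position: [0.5638, 0.3358, 0.1021]
tool_rot: [[-0.208, 0.978, 0.003], [0.978, 0.208, 0.001], [0.001, 0.004, -1.0]]
ft_force: [0.3, -0.6, -0.1]
grip_width: 0.0514
```

Request:
jog_arm(plan=[[[0,0,0,0,0,0],[0,0,0,0,0,0],[0,0,0,0,0,0],[0,0,0,0,0,0],[0,0,0,0,0,0],[0,0,0,0,0,0],[0,0,0,0,0,0]]], grip=-1, squeeze=60)

```text
time_s: 53.3
position: [0.563, 0.3358, 0.1009]
tool_rot: [[-0.209, 0.978, 0.001], [0.978, 0.209, 0.0], [0.0, 0.001, -1.0]]
ft_force: [-1.4, 0.0, 5.7]
grip_width: 0.015
```

Request:
jog_arm(plan=[[[0,0,-0.5,0,0,0],[0,0,-0.9,0,0,0],[0,0,-0.9,0,0,0],[0,0,-0.9,0,0,0],[0,0,-0.9,0,0,0],[0,0,-0.9,0,0,0],[0,0,0,0,0,0],[0,0,0,0,0,0]]])

```text
time_s: 54.1
position: [0.5625, 0.3357, 0.2987]
tool_rot: [[-0.209, 0.978, -0.001], [0.978, 0.209, -0.0], [-0.0, -0.001, -1.0]]
ft_force: [1.2, 0.3, -5.2]
grip_width: 0.0148
```

```bash
python3 - <<'E'
from h import *
a=np.radians(124.4); f=AX+.096*np.array([np.cos(a),np.sin(a)]); print(f)
go([*f,.305],34.4)
E
```

```text
[ 0.54616317 -0.1891891 ]
t 54.1 q [ 20.5  31.5  47.1   0.  101.4   8.4] p [0.5625 0.3357 0.2987] 
 [[-0.209, 0.978, -0.001], [0.978, 0.209, -0.0], [-0.0, -0.001, -1.0]] F [ 1.2  0.3 -5.2] w 0.0148
ROT total [-0.01  0.01  7.87] rows 9 each [-0.001  0.001  0.875]
MOVE total [-7.75 10.6  -0.16] rows 14 each [-0.554  0.757 -0.011]
```

Request:
jog_arm(plan=[[[0,0,0,0,0,0.875],[0,0,0,0,0,0.875],[0,0,0,0,0,0.875],[0,0,0,0,0,0.875],[0,0,0,0,0,0.875],[0,0,0,0,0,0.875],[0,0,0,0,0,0.875],[0,0,0,0,0,0.875],[0,0,0,0,0,0.875],[0,0,0,0,0,0]]])

```text
time_s: 55.1
position: [0.5623, 0.3355, 0.2971]
tool_rot: [[0.826, 0.563, -0.005], [0.563, -0.826, -0.002], [-0.005, -0.001, -1.0]]
ft_force: [-0.8, -0.1, -4.7]
grip_width: 0.0151
```

Request:
jog_arm(plan=[[[-0.55,0.76,-0.01,0,0,0],[-0.55,0.76,-0.01,0,0,0],[-0.55,0.76,-0.01,0,0,0],[-0.55,0.76,-0.01,0,0,0],[-0.55,0.76,-0.01,0,0,0],[-0.55,0.76,-0.01,0,0,0],[-0.55,0.76,-0.01,0,0,0],[-0.55,0.76,-0.01,0,0,0],[-0.55,0.76,-0.01,0,0,0],[-0.55,0.76,-0.01,0,0,0]]])

```text
time_s: 56.1
position: [0.552, -0.0408, 0.3024]
tool_rot: [[0.823, 0.568, -0.003], [0.568, -0.823, 0.001], [-0.002, -0.002, -1.0]]
ft_force: [0.9, 1.0, -3.9]
grip_width: 0.0146
```

Request:
jog_arm(plan=[[[-0.55,0.75,0,0,0,0],[-0.55,0.75,0,0,0,0],[-0.55,0.75,0,0,0,0],[-0.55,0.75,0,0,0,0],[0,0,0,0,0,0],[0,0,0,0,0,0]]])

```text
time_s: 56.7
position: [0.5474, -0.1885, 0.3023]
tool_rot: [[0.825, 0.566, -0.003], [0.566, -0.825, 0.002], [-0.001, -0.003, -1.0]]
ft_force: [-0.2, 1.2, -3.8]
grip_width: 0.0149
```

```bash
python3 - <<'E'
from h import *
shot('wrist','w23.png')
a=np.radians(124.4); f=AX+.096*np.array([np.cos(a),np.sin(a)]); print(f)
go([*f,.16],34.4)
E
```

```text
[ 0.54616317 -0.1891891 ]
t 56.75 q [-30.6  22.7  61.2   0.   96.2  24.9] p [ 0.5476 -0.1877  0.3027] 
 [[0.824, 0.566, -0.002], [0.566, -0.824, 0.001], [-0.001, -0.002, -1.0]] F [-0.5  0.5 -3.7] w 0.0147
ROT total [-0.02  0.    0.01] rows 1 each [-0.015  0.005  0.01 ]
MOVE total [-0.05  0.01  3.57] rows 4 each [-0.013  0.003  0.892]
```

View pics/w23.png

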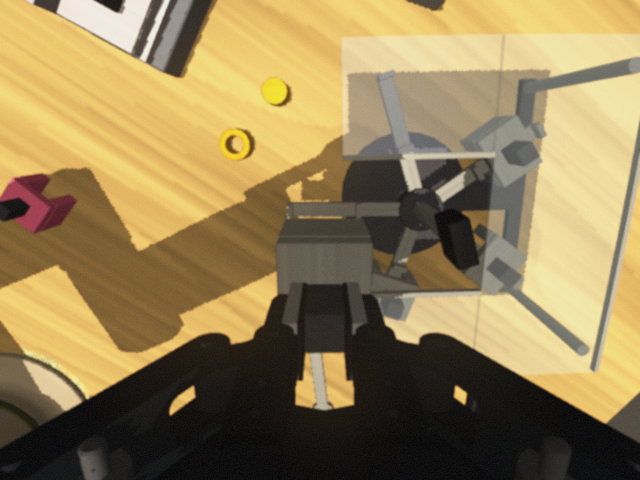

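As before, B is lined up over the free bar at (345,208). Lowering.

Request:
jog_arm(plan=[[[-0.04,0,0.8,0,0,0],[0,0,0.9,0,0,0],[0,0,0.9,0,0,0],[0,0,0.7,0,0,0],[0,0,0.3,0,0,0],[0,0,0,0,0,0],[0,0,0,0,0,0]]])

```text
time_s: 57.45
position: [0.5472, -0.1889, 0.1612]
tool_rot: [[0.825, 0.565, 0.002], [0.565, -0.825, -0.001], [0.001, 0.002, -1.0]]
ft_force: [0.2, 0.3, -4.0]
grip_width: 0.0149
```

```bash
python3 - <<'E'
from h import *
a=np.radians(124.4); f=AX+.096*np.array([np.cos(a),np.sin(a)])
go([*f,.107],34.4)
E
```

```text
t 57.45 q [-30.8  27.9  76.3   0.   75.7  24.8] p [ 0.5472 -0.1889  0.1612] 
 [[0.825, 0.565, 0.002], [0.565, -0.825, -0.001], [0.001, 0.002, -1.0]] F [ 0.2  0.3 -4. ] w 0.0149
ROT total [ 0.01 -0.01  0.  ] rows 1 each [ 0.013 -0.006  0.004]
MOVE total [-0.03 -0.01  1.36] rows 2 each [-0.013 -0.004  0.678]
```

Request:
jog_arm(plan=[[[-0.03,0,0.3,0,0,0],[0,0,0.3,0,0,0],[0,0,0.3,0,0,0],[0,0,0.25,0,0,0],[0,0,0.12,0,0,0],[0,0,0,0,0,0],[0,0,0,0,0,0]]])

```text
time_s: 58.15
position: [0.5457, -0.1898, 0.1093]
tool_rot: [[0.825, 0.564, 0.0], [0.564, -0.825, -0.0], [0.0, 0.0, -1.0]]
ft_force: [-0.8, 0.6, -3.9]
grip_width: 0.0149
```

Request:
jog_arm(plan=[[[0,0,0.04,0,0,0],[0,0,0.02,0,0,0],[0,0,0,0,0,0],[0,0,0,0,0,0]]])

```text
time_s: 58.55
position: [0.5456, -0.1897, 0.1069]
tool_rot: [[0.825, 0.565, 0.0], [0.565, -0.825, -0.0], [0.0, 0.0, -1.0]]
ft_force: [0.4, 0.1, -2.5]
grip_width: 0.0145
```

Just touching, with the load coming off. A little lower, then release.

Request:
jog_arm(plan=[[[0,0,0.02,0,0,0],[0,0,0,0,0,0],[0,0,0,0,0,0]]])

```text
time_s: 58.85
position: [0.5458, -0.1897, 0.1068]
tool_rot: [[0.825, 0.565, 0.001], [0.565, -0.825, -0.001], [0.001, 0.001, -1.0]]
ft_force: [-2.4, 1.5, 6.4]
grip_width: 0.0146
```

Request:
jog_arm(plan=[[[0,0,0,0,0,0],[0,0,0,0,0,0],[0,0,0,0,0,0],[0,0,0,0,0,0],[0,0,-0.3,0,0,0],[0,0,-0.8,0,0,0],[0,0,-0.9,0,0,0],[0,0,-0.9,0,0,0],[0,0,-0.9,0,0,0],[0,0,-0.9,0,0,0]]], grip=0.0)

```text
time_s: 59.85
position: [0.5452, -0.1895, 0.2965]
tool_rot: [[0.825, 0.564, 0.001], [0.564, -0.825, -0.001], [0.0, 0.001, -1.0]]
ft_force: [-1.2, -1.0, -0.0]
grip_width: 0.0431
```

Request:
jog_arm(plan=[[[0,0,-0.3,0,0,0],[0,0,0,0,0,0]]])

```text
time_s: 60.05
position: [0.5458, -0.1898, 0.3088]
tool_rot: [[0.825, 0.565, 0.004], [0.565, -0.825, -0.003], [0.002, 0.005, -1.0]]
ft_force: [0.1, -0.9, -1.1]
grip_width: 0.0428
```

```bash
python3 - <<'E'
from h import *
head(.546,-.189,.054,'wrist','w24.png',r=.035)
a=np.radians(196.4); f=AX+.096*np.array([np.cos(a),np.sin(a)]); print(f); head(*f,.054,'wrist',r=.035)
head(*f,.054,'scene','s24.png',r=.035)
im,d,ci=shot('side','d24.png'); Q,u,v=cloud(d,ci); k=(Q[:,2]>.099)&(Q[:,2]<.112)&(abs(Q[:,0]-.59)<.05)&(abs(Q[:,1]-.086)<.04); print('grip',k.sum(),Q[k].mean(0),cv2.minAreaRect(Q[k][:,:2].astype(np.float32)))
st()
E
```

```text
wrist top 321 mean [ 0.5471 -0.1897  0.1322] medz 0.1323 rect [[0.5469, -0.19], [0.0157, 0.0154], 34.4]
wrist crown 2026 mean [ 0.5476 -0.1889  0.1023] medz 0.1024 rect [[0.5456, -0.1891], [0.0527, 0.0713], 34.4]
[ 0.50830586 -0.29550478]
wrist crown 690 mean [ 0.5238 -0.2847  0.1015] medz 0.1022 rect [[0.5281, -0.2849], [0.0271, 0.0541], 37.3]
grip 87 [0.59157163 0.08830551 0.10299158] ((0.5920717716217041, 0.08750510215759277), (0.01627924293279648, 0.0318441279232502), 4.371096134185791)
t 60.25 q [-30.9  22.5  61.2  -0.   96.4  24.7] p [ 0.5452 -0.1895  0.3047] 
 [[0.825, 0.564, -0.002], [0.564, -0.825, 0.001], [-0.001, -0.002, -1.0]] F [-0.  -0.5  0.3] w 0.0427
```

View pics/w24.png

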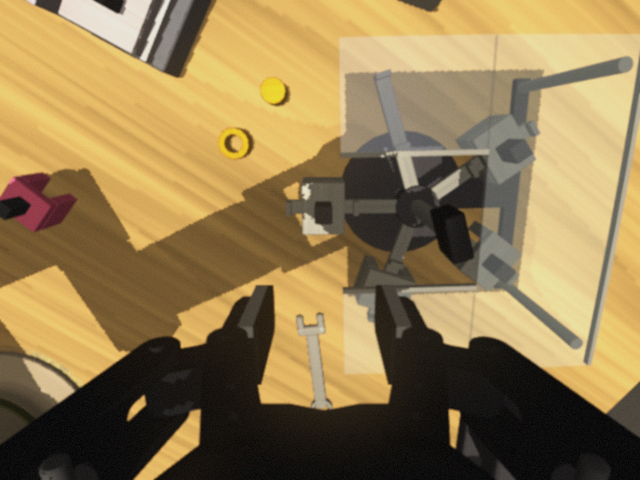

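View pics/s24.png

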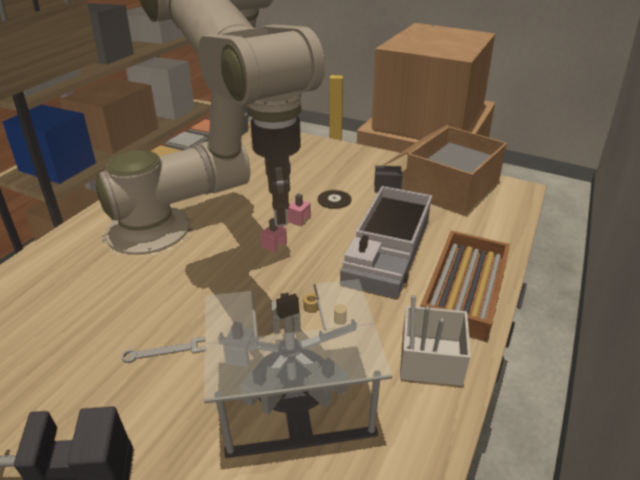

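View pics/d24.png

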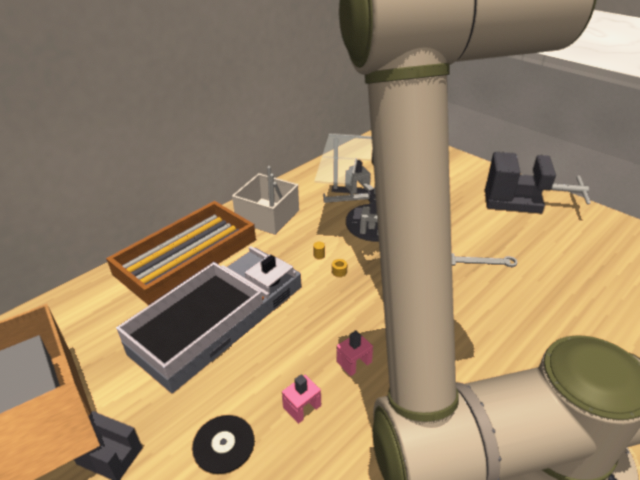

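B hangs on branch 2 at (320,210), with its top at 132 mm. The pad is empty, the cover shut and the bystanders in place. I want a closer look at A under the canopy.

```bash
python3 - <<'E'
import cv2
a=cv2.imread('pics/s24.png')[280:430,195:395]; b=cv2.imread('pics/w24.png')[150:350,330:560]
a=cv2.resize(a,(400,300),interpolation=3);b=cv2.resize(b,(400,300),interpolation=3)
cv2.imwrite('pics/z24.png',cv2.hconcat([a,b]))
E
python3 - <<'E'
from h import *
im,d,ci=shot('scene')
for ang in (196.4,):
    a=np.radians(ang);u=np.array([np.cos(a),np.sin(a)]);l=np.array([-u[1],u[0]])
    c=AX+.096*u
    P=[[*(c+sx*.008*u+sy*.008*l),.132] for sx in(-1,1) for sy in(-1,1)]+[[*(c+sx*.021*u+sy*.026*l),.102] for sx in(-1,1) for sy in(-1,1)]
    p=proj(np.array(P),ci)
    b=cv2.resize(cv2.cvtColor(im,cv2.COLOR_RGB2BGR)[280:430,195:395],(800,600),interpolation=3)
    for q in p: cv2.circle(b,tuple(int(x) for x in (q-[195,280])*4),4,(0,0,255),1)
    cv2.imwrite('pics/z25.png',b)
E
```

```text
(no output)
```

View pics/z25.png

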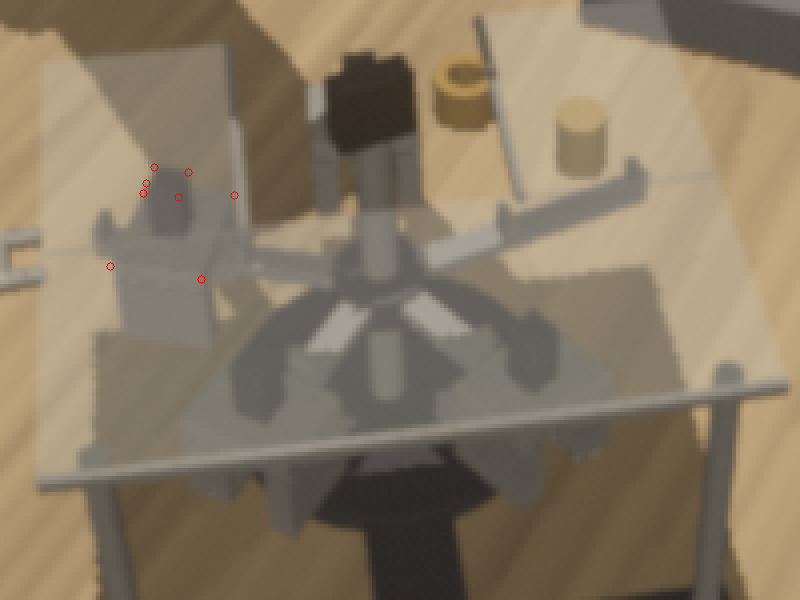

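A hangs upright between its branch's stops, at (165,260) in the crop, and matches the predicted outline to within a few mm. Handing in.

```bash
python3 - <<'E'
from h import *
s=st(); print(close_job())
E
```

```text
t 60.3 q [-30.9  22.5  61.2  -0.   96.4  24.7] p [ 0.5452 -0.1896  0.3047] 
 [[0.825, 0.564, -0.002], [0.564, -0.825, 0.001], [-0.001, -0.002, -1.0]] F [-0.4 -0.6 -0. ] w 0.0425
the job is handed in; nothing more can be done
None
```

I handed the job in at 60.3 s of the 210 s allowed; `close_job` gives no verdict. Only two loose grey clamps were there, and I left the two pink look-alikes alone.

**What was done:**
- **Pad:** I stood both clamps upright on the pad; their tops measured 126 mm above the bench, as expected.
- **Cover and button:** I slid the cover open about 70 mm and pressed the button until it bottomed out at z = 60.9 mm with 16.8 N. I then slid the cover shut.
- **Rack:** I turned branch 3 to the front and hung the first clamp on it. I then turned the rack about 72° and hung the second clamp on branch 2.

**Last checks:**
- **Second clamp, branch 2:** it hangs level, its top at 132 mm and its position about 1 mm from where it should be.
- **First clamp, branch 3:** I measured it level and within 1 mm before the second turn. It then passed under the canopy, where depth readings fail. After that I could only compare the picture with its predicted outline: it is upright and between the stops, to within a few mm.
- **Cover:** the grip read about 1 mm from its starting place after shutting, against the 5 mm allowed.
- **Bystanders and gripper:** the bush, slug, spanner and disc looked unmoved in the pictures, though I did not measure them again. The gripper was clear of everything.

**Did not go as planned:**
- The second clamp was knocked about 5 cm across the pad after the cover was shut. It stayed upright and I picked it up from where it was.
- Branch 2 stopped at 124.4° instead of 126°, so I hung the clamp at that angle.

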